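Clip the yoghurt jars, load the yoghurt maker and set its timer

TASK

Get the yoghurt going: with the clip pliers, press together the ears of the snap band on every jar until the press stud clicks, and only then stand all the jars upright in the tub of the yoghurt maker. When they are all in, set the maker's timer dial to 6 hours (six clicks clockwise from off). Put the pliers back upright in the slot of their block, and leave the other things on the table alone.

Things in the scene. Friction and masses are not known exactly. Their poses are not given: they have to be found in the camera images.
- jar1: small white stoneware yoghurt jar, 0.3 to 0.4 kg, 58 mm across; wooden lid (60 mm across, top at z = 72 mm, cannot come off) with a straight round knob 26 mm across up to z = 100 mm, good to carry it by. Origin: centre of the underside, z up; the ears of its snap band point along +x. Not every jar is there in every run.
- jar2: a jar like jar1, with the same frame; may be absent
- jar3: a jar like jar1, with the same frame; may be absent
- jar4: a jar like jar1, with the same frame; may be absent
- clip1 (a joint): snap band of jar1: two ears side by side at its jar's x = 34 to 60 mm, z = 54 to 66 mm, either side of y = 0, each 4 mm thick, one with a press stud, one its socket. 0 rad: ears apart, 20 mm over their outer faces; 0.056: stud clicked, 11 mm, stays by itself; let go below 0.026 it springs open. Takes about 8 N on each ear towards the other (they move alike).
- clip2 (a joint): the same for the band of jar2
- clip3 (a joint): the same for the band of jar3
- clip4 (a joint): the same for the band of jar4
- pliers: clip pliers, 150 mm long, 0.16 kg, steel, black handles, upright in the block's slot, jaws down. Origin: midway between the jaw tips at their lower ends; z up to the handles, y the line along which they close (alike either way round). Hinge at z = 55 mm. Jaw faces 12 mm wide (x), z 0 to 28 mm; at rest 44 mm apart at the tips, 34 mm at z = 17 mm; pressed shut parallel, 11 mm apart.
- plier_grip (a point): midway between the pliers' handles at the height to grip, z = 128 mm on the pliers, same axes. Handles 18 mm wide (x), from z = 83 to 150 mm; over their outer faces here 66 mm at rest, about 20 mm shut. Held at about 57 mm they are parallel and the pliers hang safely, jaws open. A spring opens them: 10 N on each handle starts to close them, 18 N shuts them, about 5 N more to snap a band.
- squeeze (a joint): hinge of the pliers: 0 rad at rest (open), about 0.62 with the jaws 11 mm apart; readable also while they are held
- block: dark wooden tool block 68 x 110 x 66 mm (x, y, z), fixed. Origin: centre of the underside, z up.
- slot (a point): centre of the floor of the slot in the block's top, 6 mm above the table, axes of the block; the slot is 28 mm (x) by 70 mm (y) and 60 mm deep, with a 4 mm bevel at its mouth. The pliers stand on its floor, their y along the slot's y.
- tub (a point): centre of the floor of the yoghurt maker's open tub, 20 mm above the table; x points from the control deck to the tub (away from the robot), y left, z up. Floor flat, 204 x 290 mm (x, y); wall round it 50 mm high (top 70 mm above the table). The maker is a low white box 300 x 306 mm (x, y), fixed, from x = -190 to +110 mm of this point.
- timer (a joint): timer dial on the maker's deck: 0 rad is off, grows clockwise seen from above; one click (hour) is 0.524 rad, marked by nine black ticks, the longest at off, the last 8 hours. Springs into the nearest click when let go; about 0.07 N m turns it from one to the next. It starts at off or at an old setting of 1 or 2 hours.
- dial (a point): on the dial's axis, 22 mm above the deck (92 mm above the table), the height to grip: a black bar 44 mm long, 10 mm thick, from 7 to 31 mm above the deck, on a disc 48 mm across. Turns with the dial: its x axis lies along the bar to the white pointer, z up. It lies 149 mm from the tub's centre along the tub's -x.
- shaker: bystander: salt shaker, 40 mm across, 84 mm high, origin under its centre
- mug: bystander: white mug, 80 mm across, 95 mm high, origin under its centre
- honey: bystander: honey jar, 60 mm across, 85 mm high, origin under its centre
- spoon: bystander: steel spoon, 160 mm long, lying flat along its x
- sugar: bystander: sugar pot, 84 mm across, 84 mm high, origin under its centre
- eggcup: bystander: egg cup, 48 mm across, 55 mm high, origin under its centre

How it is judged:
On the way, in this order (a step that is already met when the one before it is completed fails the run):
1. the snap band of every jar is clicked shut (value of joint each of clip1, clip2, clip3, clip4 above 0.048 rad), for 0.2 s.
2. every jar stands upright on the floor of the tub, its band still shut (all of step 1 and x of jar1 in the frame of tub between -0.085 and 0.085 m and y of jar1 in the frame of tub between -0.125 and 0.125 m and z of each of jar1, jar2, jar3, jar4 in the frame of tub below 0.008 m and angle between each of jar1, jar2, jar3, jar4's own z axis and vertical below 0.12 rad and x of jar2 in the frame of tub between -0.085 and 0.085 m and y of jar2 in the frame of tub between -0.125 and 0.125 m and x of jar3 in the frame of tub between -0.085 and 0.085 m and y of jar3 in the frame of tub between -0.125 and 0.125 m and x of jar4 in the frame of tub between -0.085 and 0.085 m and y of jar4 in the frame of tub between -0.125 and 0.125 m), for 0.2 s.
3. the timer stands at 6 hours (value of joint timer between 2.99 and 3.29 rad), for 0.2 s.
At the end, for the whole second after the job is handed in: All jars present: band shut (over 0.048 rad), upright (0.12 rad) on the tub floor, at rest. Timer at 6 hours (3.14 +-0.15 rad). Pliers jaws down in the slot, within 25 mm of its centre along x and y, under 15 mm above its floor, tilt under 0.35 rad (all of step 2 and all of step 3 and x of pliers in the frame of slot between -0.025 and 0.025 m and y of pliers in the frame of slot between -0.025 and 0.025 m and z of pliers in the frame of slot below 0.015 m and angle between pliers's own z axis and vertical below 0.35 rad and linear speed of each of jar1, jar2, jar3, jar4, pliers below 0.03 m/s); the robot touches nothing.
It fails at once if a band pressed shut with the fingers instead of the pliers ((contact force between the fingers and jar1 above 2 N and value of joint clip1 between 0.021 and 0.04 rad) or (contact force between the fingers and jar2 above 2 N and value of joint clip2 between 0.021 and 0.04 rad) or (contact force between the fingers and jar3 above 2 N and value of joint clip3 between 0.021 and 0.04 rad) or (contact force between the fingers and jar4 above 2 N and value of joint clip4 between 0.021 and 0.04 rad)).
It fails at once if a jar knocked over (angle between any of jar1, jar2, jar3, jar4's own z axis and vertical above 0.8 rad).
It fails at once if a bystander pushed more than 5 cm away (distance of any of shaker, mug, honey, spoon, sugar, eggcup from where it was at the start of the episode above 0.05 m).
Of jar1, jar2, jar3, jar4 only 3 to 4 are there at a start; the rules pass over those that are not, and their reading is None.
At some moment in a run one of jar1, jar2, jar3, jar4 may be knocked a few centimetres aside while the robot is not near it.
It also fails if it takes over 205 s, if anything falls off the work surface, if the arm or the gripper's body presses on something with over 40 N, if the wrist force passes 120 N, or if a joint passes its speed limit or range.

ROBOT

A 7-joint arm with a two-finger parallel gripper is mounted at the origin on the work surface. World frame = base frame: x ahead of the robot, y to its left, z up, the work surface at z = 0. Lengths are in m, angles in rad, forces in N, time in s.
With the tool pointing down it reaches from about 0.35 to 0.9 m from the base axis. Payload 7.2 kg.
Tool frame: the origin (TCP) lies midway between the tips of the shut fingers; the grasp point (between the pads) lies 19 mm behind it; z points along the fingers, y is the line along which they close (so a half turn about z gives the same grasp; the last joint's range is limited). The gripper opens to 88 mm and grips with 3 to 60 N. Pads are 20 mm wide; open, the fingers measure 115 mm over their backs; the gripper's body (75 mm by 178 mm) begins 61 mm behind the grasp point.
Start: joints at [1.099, 0.411, -0.013, 1.596, 0.006, 1.134, -0.082], TCP at [0.246, -0.575, 0.223] pointing down, gripper open.
Joint ranges: [-2.95, 2.95], [-0.29, 1.99], [-1.47, 1.44], [0.14, 2.54], [-1.03, 4.17], [0.13, 1.85], [-2.86, 2.86]. Speed limits (rad/s): [2.39, 2.39, 3.01, 3.01, 3.14, 3.14, 3.14].

INTERFACE

Orientations are given as a rotation vector (axis times angle).
In Python, from plant import * gives the robot as it stands.
- The arm moves only by the tool carry_out, never from a script. Its argument "commands" is a list of rows, each a list of 5 numbers: the shift along the tool's x, y, z normalised to -1 to 1, where 1 is 0.04 m, then the turn about the tool's z normalised to -1 to 1, where 1 is 0.12 rad, then the opening, from -1 (shut) to 1 (fully open). In form: [[dx, dy, dz, roll, gripper], ...]. A call has 1 to 12 rows; each row shifts and turns the commanded pose from where the row before left it, along the tool's axes as they then stand; what a row does not reach is not made up. A row lasts 1/12 s, in which the tool goes at most 41.7 mm and 7.16 degrees, less where a joint would pass 70% of its speed; a pose out of reach is approached as far as the arm can. A call with a number of a shift or a turn outside -1 to 1 is refused whole. A call with a gripper value outside its range is refused whole. The fingers move at their own pace and stop on an object; "newtons" is the grip in N (left out, the last holds). Time passes only in rows, so rows that do not move let the fingers close. It gives the time, the measured TCP pose, the force, the opening and the grip force at its end, in the units of the state.
- state(): the state, without advancing time (a new reading comes with each control period).
- snapshot(name): name is "side" or "top" or "wrist"; returns a dict with "color" (400x640x3 uint8, red, green, blue), "intrinsics" (3x3 intrinsics, pixels), "pose" (4x4, takes a point from camera to world coordinates). Camera axes: x right, y up, looking along -z (the intrinsics and any distortion apply to the point x, -y, -z); pixel columns grow to the right and rows downward; lengths in m; the calibration is good to about 2 mm. A picture is of the moment at which its call begins. There is no depth.
- job_done(): hands the job in; it is judged then, once.
Trained networks look in a picture, given as the dict that the camera call returned (one of the last four; its "shot" number tells which), for a name from the list of things; names that differ only in an ending like _2 or _b are one class to them, and where a whole thing is asked for, a point or a joint stands for the part that bears it (a point fixed in the world has none). Each returns a list of dicts, best first, with "p" (0 to 1); they miss things now and then, are a little off and sometimes report something else, mostly with a low value. They report only what shows in the picture. A call takes as long as a camera call.
- silhouettes(picture, target): "pixels" (400x640 bool, what is visible of it).
- tip_of(picture, target): "at" ([x, y, z] in m, in the coordinates of the camera as it stood for that picture, good to about 4 mm: a listed point, or the origin of a listed thing).
The state is a dict: "t": time; "joint_positions": joint angles; "joint_vel": joint speeds; "effort": joint torques, N m; "position": TCP position; "orientation": TCP orientation; "contact_force": force on the tool from outside, world axes, zero at the start; "torque": the same for the moment, N m; "finger_gap": finger opening in m; "grip_force": force on a finger pad.
Only numpy, scipy, OpenCV 4.12 (cv2) and the standard library are available. Lean on these libraries where they do the work, as an engineer would, in place of code of your own. Each camera call takes 0.05 s, during which the arm holds its last target. There are 200 camera calls.

## Working session

There is one attempt and no reset: what is moved stays moved. The work goes in short steps, Python scripts to look and compute and a tool call to move; the robot and the scene stay as the last step left them, time stands still between calls to the robot, and variables do not carry over. Pictures are saved under pics/ and viewed, at most 14 in all, crops included, and the job is handed in when it is done.

Besides the shell and the picture viewer there is one more tool, called after ">>>" by a JSON object that holds its "name" and its "arguments". carry_out: Moves the arm, as the interface text tells. Scaled input: -1 to 1 covers 0.04 m each way for a shift and 0.12 rad each way for a turn. Its arguments: {"type":"object","properties":{"commands":{"type":"array"},"newtons":{"type":"number"}},"required":["commands"]}

```bash
mkdir -p pics; ls; cat > h.py <<'E'
from plant import *
import numpy as np, cv2
from scipy.spatial.transform import Rotation as R
def save(s,n): cv2.imwrite('pics/'+n+'.png',s['color'][:,:,::-1])
def w(s,p): T=np.array(s['pose']); return T[:3,:3]@np.array(p)+T[:3,3]
def find(s,names,pm=0.3):
    for n in names:
        for d in tip_of(s,n)[:5]:
            if d['p']>pm: print(n,round(d['p'],2),np.round(w(s,d['at']),3))
def px(s,P):
    T=np.array(s['pose']);c=T[:3,:3].T@(np.array(P)-T[:3,3]);K=np.array(s['intrinsics']);u=K@np.array([c[0],-c[1],-c[2]]);return u[:2]/u[2]
E
python3 - <<'E'
from h import *
s0=state();print(s0['position'],s0['orientation'],s0['finger_gap'],s0['t'])
print(np.round(R.from_rotvec(s0['orientation']).as_matrix(),3))
names=['jar1','pliers','plier_grip','block','slot','tub','dial','shaker','mug','honey','spoon','sugar','eggcup']
for c in ['top','side']:
    s=snapshot(c);save(s,c+'0');print(c,np.round(s['pose'],3).tolist(),np.array(s['intrinsics']).tolist(),[k for k in s]);find(s,names)
print(state()['t'])
E
```

```text
pics
[ 0.24535475 -0.5743256   0.22185363] [-3.07636102e+00 -6.29752005e-01  6.22507184e-04] 0.08765532932036128 0.0
[[ 0.92   0.393 -0.001]
 [ 0.393 -0.92   0.001]
 [-0.    -0.001 -1.   ]]
top [[0.016, 0.98, -0.197, 0.284], [-1.0, 0.018, 0.006, -0.03], [0.01, 0.196, 0.98, 1.394], [0.0, 0.0, 0.0, 1.0]] [[467.9433092524665, 0.0, 312.7210625672813], [0.0, 467.9433092524665, 191.93271270962117], [0.0, 0.0, 1.0]] ['color', 'intrinsics', 'pose', 'shot']
jar1 0.9 [ 0.488 -0.032  0.001]
jar1 0.86 [ 0.609 -0.061  0.002]
jar1 0.8 [ 0.608 -0.213  0.001]
jar1 0.77 [ 0.509 -0.213  0.001]
jar1 0.64 [ 0.783  0.067 -0.   ]
pliers 0.58 [ 0.445 -0.387  0.003]
plier_grip 0.52 [ 0.445 -0.388  0.125]
block 0.57 [ 0.443 -0.384  0.004]
slot 0.63 [ 0.446 -0.383  0.009]
slot 0.33 [ 0.356 -0.13   0.002]
tub 0.6 [0.555 0.26  0.024]
dial 0.56 [0.413 0.284 0.092]
shaker 0.5 [ 0.558 -0.133 -0.003]
shaker 0.46 [0.558 0.263 0.019]
mug 0.83 [ 0.754 -0.061 -0.004]
honey 0.75 [ 0.768 -0.204  0.   ]
honey 0.66 [ 0.356 -0.13  -0.   ]
spoon 0.73 [ 0.447 -0.385  0.126]
spoon 0.45 [ 0.353 -0.13  -0.001]
sugar 0.91 [0.786 
[... 171 characters left out ...]
0.628], [-0.007, 0.756, 0.655, 0.885], [0.0, 0.0, 0.0, 1.0]] [[390.9103894293489, 0.0, 316.42233980498617], [0.0, 390.9103894293489, 200.70098127907227], [0.0, 0.0, 1.0]] ['color', 'intrinsics', 'pose', 'shot']
jar1 0.81 [ 0.607 -0.061 -0.   ]
jar1 0.75 [ 0.509 -0.212 -0.001]
jar1 0.66 [ 0.488 -0.037 -0.001]
pliers 0.6 [ 0.448 -0.388  0.005]
block 0.94 [ 0.442 -0.391 -0.   ]
slot 0.36 [ 0.441 -0.385  0.13 ]
tub 0.7 [0.562 0.261 0.025]
dial 0.54 [0.41  0.285 0.092]
shaker 0.79 [ 0.557 -0.138  0.001]
mug 0.73 [ 0.754 -0.064 -0.003]
honey 0.6 [ 0.765 -0.202  0.006]
honey 0.36 [0.412 0.28  0.09 ]
spoon 0.59 [ 0.351 -0.137  0.002]
sugar 0.71 [0.787 0.063 0.002]
eggcup 0.59 [0.253 0.359 0.   ]
1.4
```

```bash
python3 - <<'E'
import cv2
a=cv2.imread('pics/top0.png');b=cv2.imread('pics/side0.png')
c=a[70:330,140:540];cv2.imwrite('pics/topc.png',cv2.resize(c,(800,520),interpolation=cv2.INTER_CUBIC))
E
```

```text
(no output)
```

View pics/topc.png

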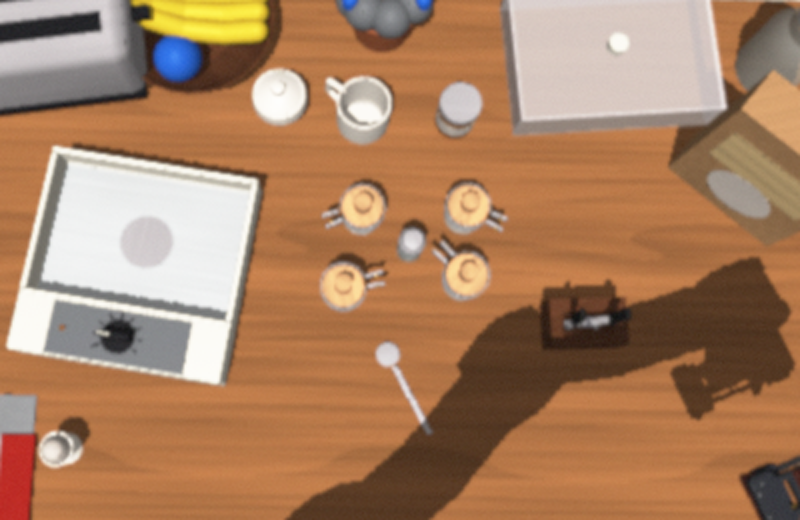

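View pics/side0.png

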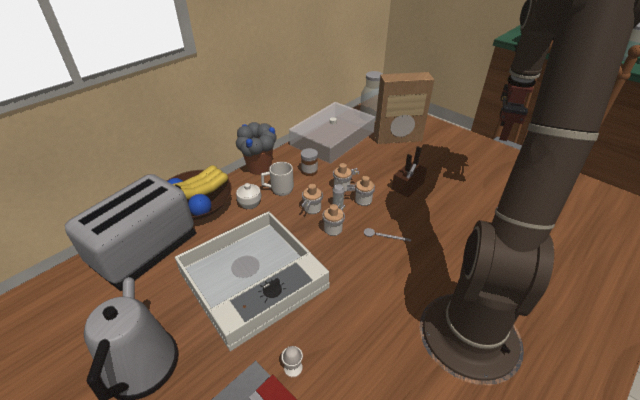

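>>> {"name": "carry_out", "arguments": {"commands": [[0,0,-0.5,0.84,1],[0,0,-0.5,0.84,1],[0,0,-0.5,0.84,1],[0,0,-0.5,0.84,1]]}}

```text
t: 1.73
position: [0.2455, -0.5746, 0.3035]
orientation: [-3.141, 0.007, 0.0]
contact_force: [-0.3, -0.4, 0.3]
finger_gap: 0.0879
grip_force: 0.0
```

>>> {"name": "carry_out", "arguments": {"commands": [[0.5,-0.75,-0.2,0,1],[0.5,-0.75,-0.2,0,1],[0.5,-0.75,-0.2,0,1],[0.5,-0.75,-0.2,0,1],[0.5,-0.75,-0.2,0,1],[0.5,-0.75,-0.2,0,1],[0.5,-0.75,-0.2,0,1],[0.5,-0.75,-0.2,0,1],[0.5,-0.75,-0.2,0,1],[0.5,-0.75,-0.2,0,1],[0,0,0,0,1],[0,0,0,0,1]]}}

```text
t: 2.73
position: [0.4467, -0.2727, 0.3832]
orientation: [3.141, 0.008, 0.002]
contact_force: [0.3, 0.1, -0.2]
finger_gap: 0.0879
grip_force: 0.0
```

```bash
python3 - <<'E'
from h import *
s0=state();print(s0['position'],s0['orientation'],s0['t'])
s=snapshot('wrist');save(s,'w1');print(np.round(s['pose'],3).tolist(),np.array(s['intrinsics'])[0])
find(s,['jar1','pliers','plier_grip','block','slot','shaker'])
for n in ['clip1','jar1']:
    for d in silhouettes(s,n):
        m=d['pixels'];ys,xs=np.nonzero(m);print(n,round(d['p'],2),m.sum(),xs.min(),xs.max(),ys.min(),ys.max())
E
```

```text
[ 0.44667454 -0.27271685  0.38317669] [3.14129413e+00 8.19285952e-03 1.78483878e-03] 2.7333
[[0.005, 0.961, 0.275, 0.521], [-1.0, 0.004, 0.002, -0.272], [0.001, -0.275, 0.962, 0.545], [0.0, 0.0, 0.0, 1.0]] [341.05899806   0.         324.16559888]
jar1 0.97 [ 0.492 -0.04  -0.001]
jar1 0.63 [ 0.511 -0.213  0.001]
jar1 0.6 [ 0.606 -0.059  0.002]
jar1 0.6 [ 0.613 -0.216 -0.003]
pliers 0.85 [ 0.443 -0.387  0.003]
plier_grip 0.91 [ 0.445 -0.387  0.131]
plier_grip 0.63 [ 0.611 -0.217 -0.002]
block 0.89 [ 0.445 -0.392 -0.   ]
slot 0.87 [ 0.442 -0.389  0.004]
shaker 0.78 [ 0.556 -0.137 -0.002]
clip1 0.94 331 124 190 26 62
clip1 0.74 58 246 258 85 96
clip1 0.61 109 277 324 0 47
clip1 0.6 146 135 193 102 116
jar1 0.93 2503 255 325 2 60
jar1 0.9 3178 118 199 3 62
jar1 0.8 2139 245 306 75 137
```

View pics/w1.png

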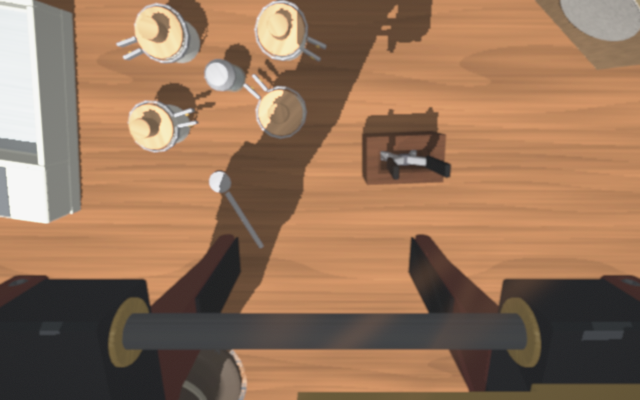

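>>> {"name": "carry_out", "arguments": {"commands": [[0.25,-0.8,0.5,0,1],[0.25,-0.8,0.5,0,1],[0.25,-0.8,0.5,0,1],[0.25,-0.8,0.5,0,1],[0,0,0,0,1],[0,0,0,0,1]]}}

```text
t: 3.68
position: [0.4852, -0.1448, 0.3017]
orientation: [-3.141, -0.007, 0.003]
contact_force: [-0.5, -0.7, 0.4]
finger_gap: 0.0877
grip_force: 0.0
```

```bash
cat >> h.py <<'E'
def rect(s,cx,cy,z,half=0.075,n=300):
    # world plane z -> image; columns right = -y, rows up = +x
    P=[[cx+half,cy+half,z],[cx+half,cy-half,z],[cx-half,cy-half,z],[cx-half,cy+half,z]]
    src=np.float32([px(s,p) for p in P]);dst=np.float32([[0,0],[n,0],[n,n],[0,n]])
    return cv2.warpPerspective(s['color'][:,:,::-1].copy(),cv2.getPerspectiveTransform(src,dst),(n,n),flags=cv2.INTER_CUBIC)
E
python3 - <<'E'
from h import *
s=snapshot('wrist');save(s,'w2')
find(s,['jar1','shaker'])
J=dict(A=(.608,-.061),B=(.490,-.036),C=(.510,-.213),D=(.610,-.214))
ims=[rect(s,*J[k],.066) for k in 'ADBC']
cv2.imwrite('pics/r2.png',np.vstack([np.hstack(ims[:2]),np.hstack(ims[2:])]))
E
```

```text
jar1 0.87 [ 0.507 -0.211  0.002]
jar1 0.72 [ 0.493 -0.036 -0.001]
jar1 0.68 [ 0.612 -0.217 -0.003]
jar1 0.63 [ 0.608 -0.058 -0.001]
shaker 0.69 [ 0.559 -0.139 -0.   ]
```

View pics/r2.png

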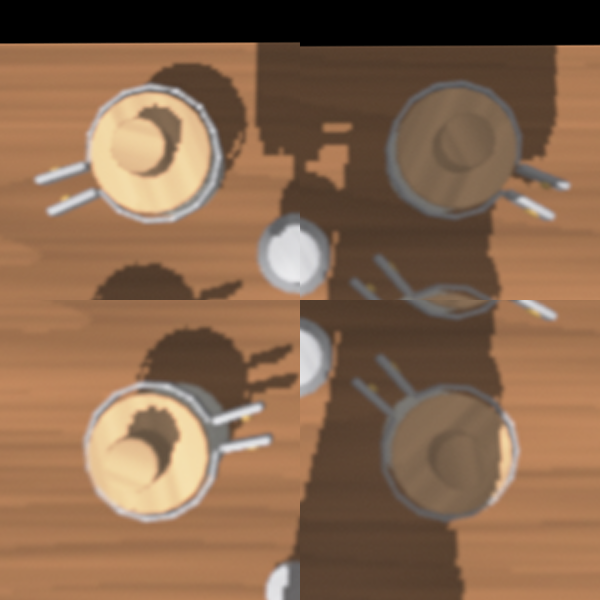

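>>> {"name": "carry_out", "arguments": {"commands": [[-0.26,0.76,0,0,1],[-0.26,0.76,0,0,1],[-0.26,0.76,0,0,1],[-0.26,0.76,0,0,1],[-0.26,0.76,0,0,1],[-0.26,0.76,0,0,1],[-0.26,0.76,0,0,1],[-0.26,0.76,0,0,1],[0,0,0,0,1],[0,0,0,0,1]]}}

```text
t: 4.67
position: [0.4002, -0.393, 0.303]
orientation: [3.141, -0.009, 0.0]
contact_force: [0.9, 0.9, -0.1]
finger_gap: 0.0878
grip_force: 0.0
```

```bash
python3 - <<'E'
from h import *
print(state()['position'])
s=snapshot('wrist')
find(s,['pliers','plier_grip','block','slot'])
ims=[rect(s,.445,-.387,z,n=400) for z in (.066,.156)]
cv2.imwrite('pics/r3.png',np.hstack(ims))
E
```

```text
[ 0.40019387 -0.39302728  0.3030034 ]
pliers 0.88 [ 0.448 -0.384  0.003]
plier_grip 0.88 [ 0.445 -0.386  0.131]
block 0.56 [ 0.443 -0.389 -0.   ]
slot 0.74 [ 0.447 -0.389  0.007]
```

View pics/r3.png

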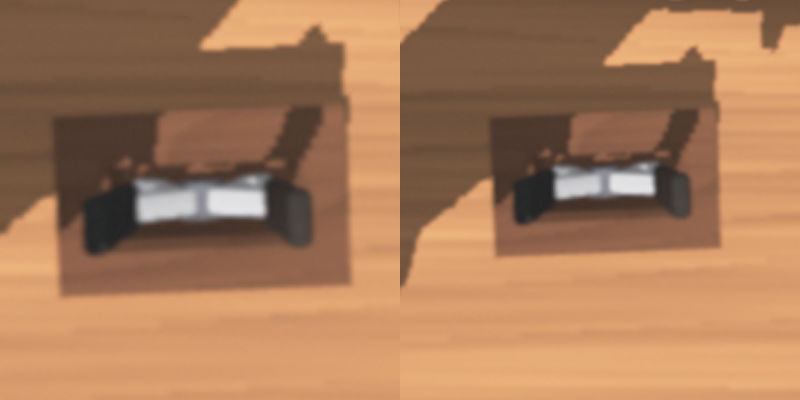

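>>> {"name": "carry_out", "arguments": {"commands": [[0.56,-0.04,0,-0.42,1],[0.56,-0.04,0,0,1],[0,0,0,0,1],[0,0,0.9,0,1],[0,0,0.9,0,1],[0,0,0.9,0,1],[0,0,1,0,1],[0,0,1,0,1],[0,0,0,0,1],[0,0,0,0,1]], "newtons": 40}}

```text
t: 5.75
position: [0.446, -0.3843, 0.1137]
orientation: [-3.138, -0.081, 0.005]
contact_force: [-0.8, 0.5, 1.1]
finger_gap: 0.0874
grip_force: 0.0
```

>>> {"name": "carry_out", "arguments": {"commands": [[0,0,0,0,0.3],[0,0,0,0,0.3],[0,0,0,0,0.3],[0,0,0,0,0.3],[0,0,0,0,0.3],[0,0,0,0,0.3],[0,0,0,0,0.3],[0,0,0,0,0.3]], "newtons": 40}}

```text
t: 6.42
position: [0.4498, -0.3874, 0.1194]
orientation: [3.135, 0.08, 0.011]
contact_force: [-0.4, 0.8, 19.1]
finger_gap: 0.0573
grip_force: 17.4
```

```bash
cat >> h.py <<'E'
def go(x,y,z,yawdeg):
    "print roll units, then tool-axis shift units (after the roll), to reach pose"
    s=state();rv=np.array(s['orientation']);M=R.from_rotvec(rv).as_matrix();cur=np.arctan2(M[1,0],M[0,0])
    a=np.radians(yawdeg);roll=((cur-a+np.pi)%(2*np.pi)-np.pi)/.12
    d=np.array([x,y,z])-s['position'];t=np.array([np.cos(a)*d[0]+np.sin(a)*d[1],np.sin(a)*d[0]-np.cos(a)*d[1],-d[2]])/.04
    print('pos',np.round(s['position'],4),'yaw',round(np.degrees(cur),1),'gap',round(s['finger_gap'],4),round(s['grip_force'],1),'F',np.round(s['contact_force'],1),'t',round(s['t'],1));print('roll',round(roll,2),'shift',np.round(t,2))
E
python3 -c "
from h import *
go(.5426,-.1797,.28,44)"
```

```text
pos [ 0.4498 -0.3874  0.1194] yaw 2.9 gap 0.0573 17.4 F [-0.4  0.8 19.1] t 6.4
roll -5.98 shift [ 5.28 -2.12 -4.01]
```

>>> {"name": "carry_out", "arguments": {"commands": [[0,0,-0.3,0,0.3],[0,0,-0.7,0,0.3],[0,0,-1,0,0.3],[0,0,-1,0,0.3],[0,0,-1,0,0.3],[0,0,0,0,0.3],[0,0,0,0,0.3]]}}

```text
t: 7.0
position: [0.4478, -0.3862, 0.2783]
orientation: [3.137, 0.08, 0.007]
contact_force: [-0.0, -0.1, -1.9]
finger_gap: 0.0569
grip_force: 9.9
```

```bash
python3 - <<'E'
from h import *
go(.5426,-.1797,.28,44)
for c in ['top','side','wrist']:
    s=snapshot(c);find(s,['pliers','plier_grip','squeeze'])
    save(s,c+'4')
    if c=='side': cv2.imwrite('pics/s4.png',cv2.resize(s['color'][60:220,340:500,::-1],(480,480),interpolation=cv2.INTER_CUBIC))
E
```

```text
pos [ 0.4478 -0.3862  0.2783] yaw 2.9 gap 0.0569 9.9 F [-0.  -0.1 -1.9] t 7.0
roll -5.98 shift [ 5.29 -2.07 -0.04]
pliers 0.65 [0.412 0.283 0.094]
plier_grip 0.32 [ 0.785  0.069 -0.   ]Traceback (most recent call last):
  File "<stdin>", line 4, in <module>
  File "h.py", line 8, in find
    for d in tip_of(s,n)[:5]:
             ~~~~~~^^^^^
ValueError: it knows: block, dial, eggcup, honey, jar, mug, plier_grip, pliers, shaker, slot, spoon, sugar, tub
```

```bash
python3 - <<'E'
from h import *
for c in ['side','wrist']:
    s=snapshot(c);print(c);find(s,['pliers','plier_grip'],.1)
    if c=='side':
        u=px(s,[.447,-.386,.22]).astype(int);print(u)
        cv2.imwrite('pics/s4.png',cv2.resize(s['color'][u[1]-70:u[1]+70,u[0]-80:u[0]+80,::-1],(640,560),interpolation=cv2.INTER_CUBIC))
        print(px(s,[.447,-.386,.165]),px(s,[.447,-.386,.297]))
E
```

```text
side
pliers 0.83 [ 0.441 -0.382  0.159]
pliers 0.32 [ 0.256  0.358 -0.003]
plier_grip 0.75 [ 0.441 -0.386  0.287]
[416 132]
[413.61861217 147.05116449] [420.20931397 111.19004654]
wrist
pliers 0.71 [ 0.439 -0.381  0.159]
```

View pics/s4.png

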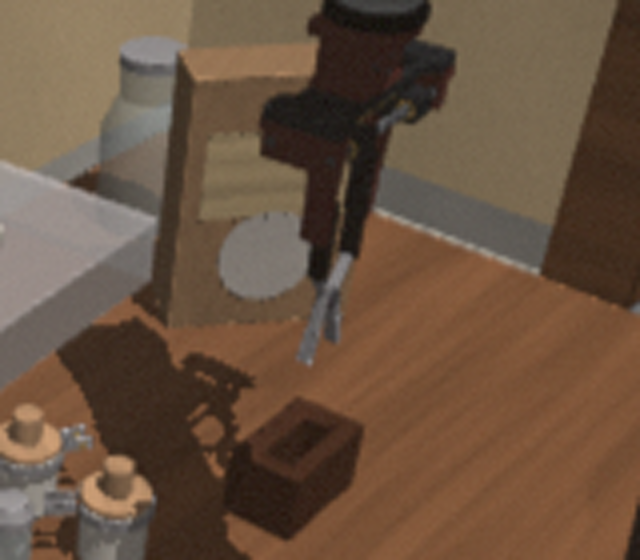

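```bash
python3 -c "
from h import *
go(.5476,-.1769,.24,44)"
```

```text
pos [ 0.4467 -0.3853  0.2738] yaw 2.9 gap 0.0574 9.9 F [-0.9 -1.  -1.1] t 7.5
roll -5.97 shift [ 5.43 -2.    0.84]
```

>>> {"name": "carry_out", "arguments": {"commands": [[0,0,0,-1,0.3],[0,0,0,-1,0.3],[0,0,0,-1,0.3],[0,0,0,-1,0.3],[0,0,0,-1,0.3],[0,0,0,-1,0.3],[0.9,-0.35,0.14,0,0.3],[0.9,-0.33,0.14,0,0.3],[0.9,-0.33,0.14,0,0.3],[0.9,-0.33,0.14,0,0.3],[0.9,-0.33,0.14,0,0.3],[0.9,-0.33,0.14,0,0.3]]}}

```text
t: 8.45
position: [0.5465, -0.176, 0.2406]
orientation: [-2.911, -1.181, 0.0]
contact_force: [1.0, 0.2, -1.3]
finger_gap: 0.057
grip_force: 9.3
```

```bash
python3 - <<'E'
from h import *
s=snapshot('wrist');save(s,'w5')
go(.5476,-.1769,.158,44)
find(s,['pliers','plier_grip','jar1'])
s=snapshot('side');find(s,['pliers','plier_grip']);go(.5476,-.1769,.158,44)
E
```

```text
pos [ 0.5496 -0.1663  0.2397] yaw 44.7 gap 0.0573 9.3 F [ 1.   7.5 -2.3] t 8.5
roll 0.1 shift [-0.22  0.16  2.04]
pliers 0.57 [ 0.527 -0.189  0.123]
plier_grip 0.64 [ 0.347 -0.129 -0.006]
jar1 0.85 [ 0.611 -0.216 -0.003]
jar1 0.75 [ 0.51  -0.213  0.002]
jar1 0.69 [ 0.491 -0.039 -0.   ]
jar1 0.61 [ 0.607 -0.06   0.003]
pliers 0.69 [ 0.546 -0.179  0.254]
pliers 0.45 [ 0.545 -0.174  0.122]
plier_grip 0.61 [ 0.543 -0.181  0.254]
plier_grip 0.56 [ 0.442 -0.387  0.005]
plier_grip 0.35 [ 0.546 -0.177  0.126]
pos [ 0.5456 -0.1792  0.241 ] yaw 44.1 gap 0.0577 9.3 F [-0.5 -1.  -1.5] t 8.8
roll 0.01 shift [ 0.08 -0.01  2.07]
```

View pics/w5.png

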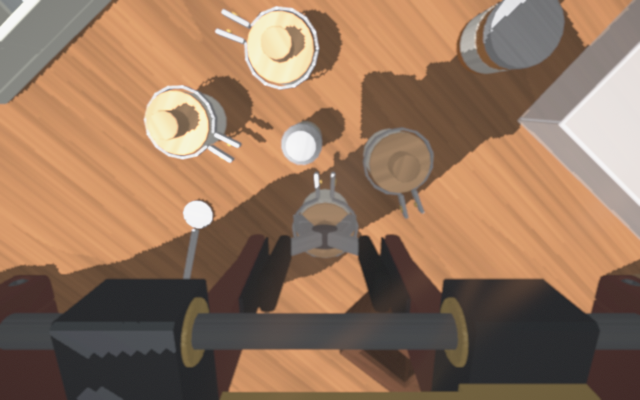

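>>> {"name": "carry_out", "arguments": {"commands": [[0.05,0,0.5,0,0.3],[0,0,0.5,0,0.3],[0,0,0.5,0,0.3],[0,0,0.35,0,0.3],[0,0,0.2,0,0.3],[0,0,0,0,0.3],[0,0,0,0,0.3],[0,0,0,0,0.3]]}}

```text
t: 9.47
position: [0.5481, -0.1769, 0.1601]
orientation: [2.91, 1.18, 0.002]
contact_force: [-0.4, 0.5, -1.8]
finger_gap: 0.0574
grip_force: 9.3
```

```bash
python3 - <<'E'
from h import *
go(.5476,-.1769,.158,44)
s=snapshot('wrist');save(s,'w6')
im=s['color'][100:300,200:450,::-1];cv2.imwrite('pics/w6c.png',cv2.resize(im,(750,600),interpolation=cv2.INTER_CUBIC))
E
```

```text
pos [ 0.5481 -0.1769  0.1601] yaw 44.1 gap 0.0574 9.3 F [-0.4  0.5 -1.8] t 9.5
roll 0.02 shift [-0.01 -0.01  0.05]
```

View pics/w6c.png

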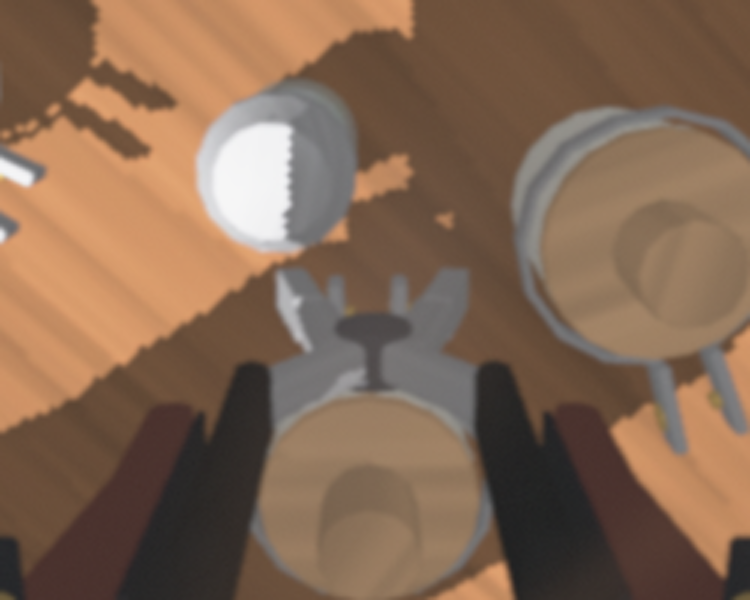

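>>> {"name": "carry_out", "arguments": {"commands": [[0,0,0,0,-0.3],[0,0,0,0,-0.6],[0,0,0,0,-1],[0,0,0,0,-1],[0,0,0,0,-1],[0,0,0,0,-1],[0,0,0,0,-1],[0,0,0,0,-1],[0,0,0,0,-1],[0,0,0,0,-1]], "newtons": 40}}

```text
t: 10.35
position: [0.5484, -0.1759, 0.1597]
orientation: [2.91, 1.181, 0.003]
contact_force: [1.7, 0.6, 5.8]
finger_gap: 0.0197
grip_force: 39.3
```

```bash
python3 - <<'E'
from h import *
go(.5476,-.1769,.158,44)
s=snapshot('wrist');save(s,'w7')
E
```

```text
pos [ 0.5484 -0.1759  0.1597] yaw 44.2 gap 0.0197 39.3 F [1.7 0.6 5.8] t 10.3
roll 0.03 shift [-0.03  0.    0.04]
```

>>> {"name": "carry_out", "arguments": {"commands": [[0,0,0,0,-0.2],[0,0,0,0,0.1],[0,0,0,0,0.3],[0,0,0,0,0.3],[0,0,0,0,0.3],[0,0,0,0,0.3],[0,0,-0.6,0,0.3],[0,0,-0.7,0,0.3],[0,0,-0.7,0,0.3],[0,0,0,0,0.3],[0,0,0,0,0.3],[0,0,0,0,0.3]]}}

```text
t: 11.4
position: [0.5467, -0.1762, 0.238]
orientation: [-2.91, -1.181, 0.002]
contact_force: [-0.3, -0.9, -2.0]
finger_gap: 0.057
grip_force: 9.4
```

```bash
python3 - <<'E'
from h import *
s=snapshot('wrist');save(s,'w8')
im=s['color'][0:300,100:500,::-1];cv2.imwrite('pics/w8c.png',cv2.resize(im,(800,600),interpolation=cv2.INTER_CUBIC))
find(s,['jar1','pliers'])
s=snapshot('side');find(s,['pliers'])
# D: ear target r=49 then tool at +5.5 along tool x
for n,x,y,ears,tool in [('D',.589,-.259,-114,66),('A',.5885,-.0178,110,110),('B',.501,-.0829,-75.5,104.5)]:
    a=np.radians(tool);tx=x+.0055*np.cos(a)+.0015*np.sin(a);ty=y+.0055*np.sin(a)-.0015*np.cos(a)
    print(n,round(tx,4),round(ty,4));go(tx,ty,.24,tool)
E
```

```text
jar1 0.88 [ 0.492 -0.034 -0.004]
jar1 0.82 [ 0.612 -0.217 -0.002]
jar1 0.8 [ 0.511 -0.214  0.003]
jar1 0.64 [ 0.611 -0.062  0.003]
pliers 0.56 [ 0.549 -0.167  0.125]
pliers 0.57 [ 0.55  -0.168  0.123]
D 0.5926 -0.2546
pos [ 0.547  -0.176   0.2379] yaw 44.2 gap 0.0572 9.4 F [ 0.4 -0.4 -1. ] t 11.7
roll -3.17 shift [-1.33  1.84 -0.05]
A 0.588 -0.0121
pos [ 0.547  -0.176   0.2379] yaw 44.2 gap 0.0572 9.4 F [ 0.4 -0.4 -1. ] t 11.7
roll -9.57 shift [ 3.5   2.37 -0.05]
B 0.5011 -0.0772
pos [ 0.547  -0.176   0.2379] yaw 44.2 gap 0.0572 9.4 F [ 0.4 -0.4 -1. ] t 11.7
roll -8.77 shift [ 2.68 -0.49 -0.05]
```

View pics/w8c.png

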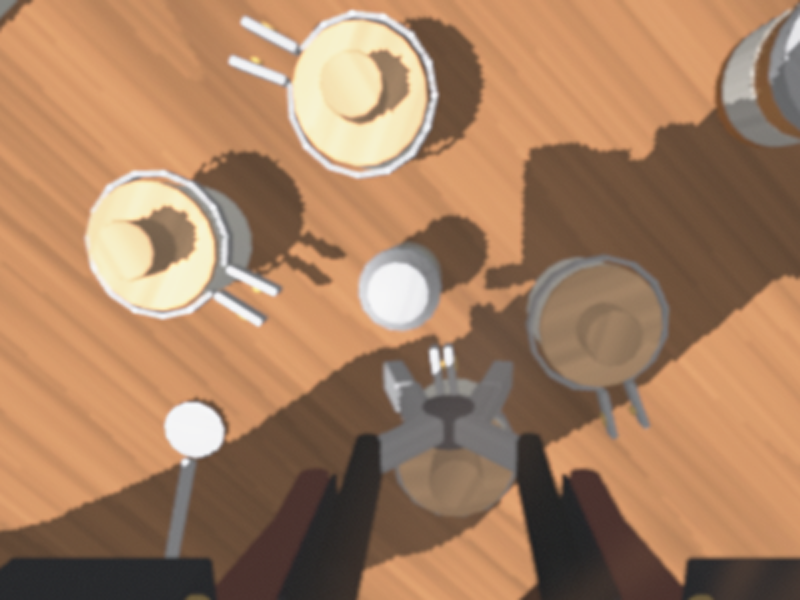

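```bash
python3 -c "
from h import *
go(.5896,-.2614,.24,66)"
```

```text
pos [ 0.547  -0.176   0.2379] yaw 44.2 gap 0.0572 9.4 F [ 0.4 -0.4 -1. ] t 11.7
roll -3.17 shift [-1.52  1.84 -0.05]
```

>>> {"name": "carry_out", "arguments": {"commands": [[0,0,0,-0.8,0.3],[0,0,0,-0.8,0.3],[0,0,0,-0.8,0.3],[0,0,0,-0.77,0.3],[-0.4,0.46,0,0,0.3],[-0.4,0.46,0,0,0.3],[-0.4,0.46,0,0,0.3],[-0.32,0.46,0,0,0.3],[0,0,0,0,0.3],[0,0,0,0,0.3],[0,0,0,0,0.3],[0,0,0,0,0.3]]}}

```text
t: 12.65
position: [0.5898, -0.2603, 0.2389]
orientation: [-2.633, -1.712, 0.0]
contact_force: [0.6, 0.7, -1.0]
finger_gap: 0.0572
grip_force: 9.3
```

>>> {"name": "carry_out", "arguments": {"commands": [[0,0,0.5,0,0.3],[0,0,0.5,0,0.3],[0,0,0.5,0,0.3],[0,0,0.3,0,0.3],[0,0,0.2,0,0.3],[0,0,0,0,0.3],[0,0,0,0,0.3],[0,0,0,0,0.3]]}}

```text
t: 13.32
position: [0.5907, -0.2618, 0.1603]
orientation: [2.634, 1.71, 0.002]
contact_force: [-0.7, 0.4, -0.8]
finger_gap: 0.0573
grip_force: 9.3
```

```bash
python3 - <<'E'
from h import *
go(.5896,-.2614,.158,66)
s=snapshot('wrist');save(s,'w9');find(s,['jar1','pliers'])
im=s['color'][100:300,200:450,::-1];cv2.imwrite('pics/w9c.png',cv2.resize(im,(750,600),interpolation=cv2.INTER_CUBIC))
E
```

```text
pos [ 0.5907 -0.2618  0.1603] yaw 66.0 gap 0.0573 9.3 F [-0.7  0.4 -0.8] t 13.3
roll -0.0 shift [-0.   -0.03  0.06]
jar1 0.66 [ 0.509 -0.213  0.003]
jar1 0.62 [ 0.612 -0.216 -0.005]
pliers 0.8 [ 0.589 -0.255  0.04 ]
```

View pics/w9c.png

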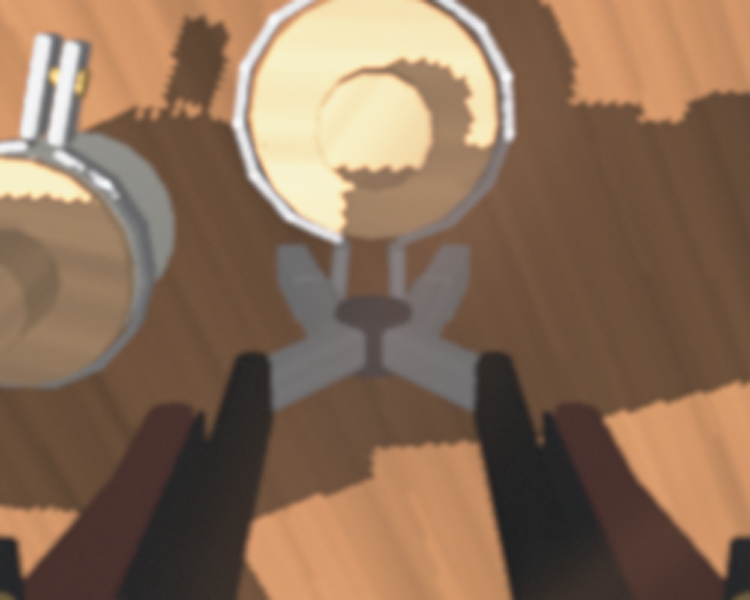

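>>> {"name": "carry_out", "arguments": {"commands": [[0,0,0,0,-0.3],[0,0,0,0,-0.6],[0,0,0,0,-1],[0,0,0,0,-1],[0,0,0,0,-1],[0,0,0,0,-1],[0,0,0,0,-1],[0,0,0,0,-1],[0,0,0,0,-1],[0,0,0,0,-1]], "newtons": 40}}

```text
t: 14.3
position: [0.5911, -0.2638, 0.1618]
orientation: [2.632, 1.706, 0.002]
contact_force: [-2.2, -2.6, 10.6]
finger_gap: 0.0194
grip_force: 40.0
```

>>> {"name": "carry_out", "arguments": {"commands": [[0,0,0,0,-0.2],[0,0,0,0,0.1],[0,0,0,0,0.3],[0,0,0,0,0.3],[0,0,0,0,0.3],[0,0,0,0,0.3],[0,0,-0.6,0,0.3],[0,0,-0.7,0,0.3],[0,0,-0.7,0,0.3],[0,0,0,0,0.3],[0,0,0,0,0.3],[0,0,0,0,0.3]]}}

```text
t: 15.3
position: [0.5893, -0.2613, 0.2377]
orientation: [-2.634, -1.71, 0.002]
contact_force: [-0.4, 0.2, -2.8]
finger_gap: 0.0576
grip_force: 9.7
```

```bash
python3 - <<'E'
from h import *
s=snapshot('wrist');save(s,'w10');find(s,['jar1','pliers'])
for n,x,y,tool in [('A',.5885,-.0178,110),('B',.501,-.0829,104.5)]:
    r=dict(A=.0,B=-.002)[n]   # pliers offset ~+3 along tool x
    a=np.radians(tool);o=-.001 if n=='A' else -.001
    tx=x+o*np.cos(a)+.0015*np.sin(a);ty=y+o*np.sin(a)-.0015*np.cos(a)
    print(n,round(tx,4),round(ty,4));go(tx,ty,.24,tool)
E
```

```text
jar1 0.7 [ 0.493 -0.039  0.002]
jar1 0.56 [ 0.611 -0.217  0.   ]
pliers 0.59 [ 0.585 -0.26   0.12 ]
pliers 0.33 [ 0.489 -0.04  -0.001]
A 0.5903 -0.0182
pos [ 0.5891 -0.2614  0.2372] yaw 66.0 gap 0.0571 9.7 F [-0.6 -0.  -2. ] t 15.4
roll -6.4 shift [ 5.7   2.11 -0.07]
B 0.5027 -0.0835
pos [ 0.5891 -0.2614  0.2372] yaw 66.0 gap 0.0571 9.7 F [-0.6 -0.  -2. ] t 15.4
roll -5.6 shift [ 4.85 -0.98 -0.07]
```

>>> {"name": "carry_out", "arguments": {"commands": [[0,0,-0.3,-0.8,0.3],[0,0,0,-0.8,0.3],[0,0,0,-0.8,0.3],[0,0,0,-0.8,0.3],[0,0,0,-0.8,0.3],[0,0,0,-0.8,0.3],[0,0,0,-0.8,0.3],[0,0,0,-0.8,0.3]]}}

```text
t: 16.12
position: [0.5895, -0.2615, 0.2497]
orientation: [-1.795, -2.576, 0.0]
contact_force: [0.1, -0.1, -1.2]
finger_gap: 0.0574
grip_force: 9.7
```

>>> {"name": "carry_out", "arguments": {"commands": [[0.7,0.26,0,0,0.3],[0.7,0.26,0,0,0.3],[0.7,0.26,0,0,0.3],[0.7,0.26,0,0,0.3],[0.7,0.26,0,0,0.3],[0.7,0.26,0,0,0.3],[0.7,0.26,0,0,0.3],[0.8,0.29,0.25,0,0.3],[0,0,0,0,0.3],[0,0,0,0,0.3],[0,0,0,0,0.3],[0,0,0,0,0.3]]}}

```text
t: 17.12
position: [0.5914, -0.0202, 0.2405]
orientation: [-1.805, -2.571, 0.002]
contact_force: [0.1, -0.8, -0.7]
finger_gap: 0.0575
grip_force: 9.3
```

```bash
python3 - <<'E'
from h import *
go(.5903,-.0182,.158,110)
s=snapshot('wrist');save(s,'w11');find(s,['jar1','pliers']);
im=s['color'][20:320,150:500,::-1];cv2.imwrite('pics/w11c.png',cv2.resize(im,(700,600),interpolation=cv2.INTER_CUBIC))
E
```

```text
pos [ 0.5914 -0.0202  0.2405] yaw 109.9 gap 0.0575 9.3 F [ 0.1 -0.8 -0.7] t 17.1
roll -0.02 shift [ 0.06 -0.01  2.06]
jar1 0.83 [ 0.512 -0.216  0.003]
jar1 0.79 [ 0.488 -0.038 -0.   ]
jar1 0.71 [ 0.61  -0.216 -0.002]
jar1 0.66 [ 0.606 -0.059  0.003]
pliers 0.96 [ 0.584 -0.011  0.124]
```

View pics/w11c.png

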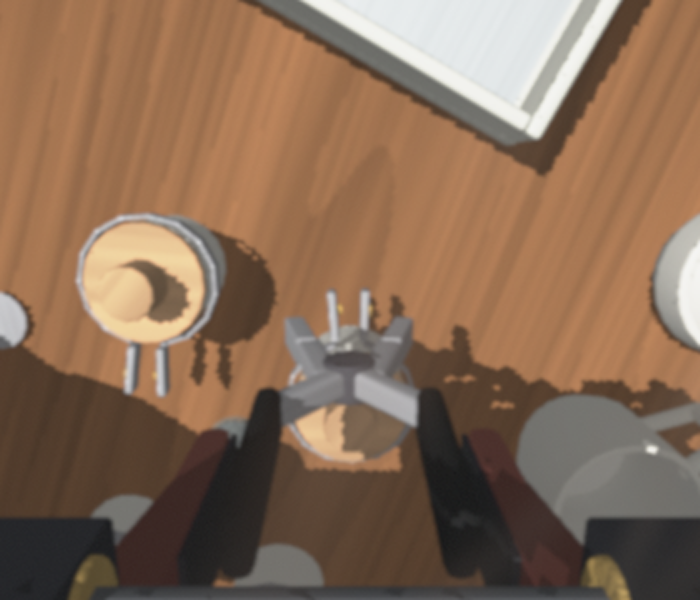

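>>> {"name": "carry_out", "arguments": {"commands": [[0,0,0.5,0,0.3],[0,0,0.5,0,0.3],[0,0,0.5,0,0.3],[0,0,0.3,0,0.3],[0,0,0.25,0,0.3],[0,0,0,0,0.3],[0,0,0,0,0.3],[0,0,0,0,0.3]]}}

```text
t: 17.93
position: [0.5921, -0.0185, 0.16]
orientation: [1.802, 2.572, 0.001]
contact_force: [-0.2, -0.2, -2.1]
finger_gap: 0.0576
grip_force: 9.3
```

>>> {"name": "carry_out", "arguments": {"commands": [[0,0,0,0,-0.3],[0,0,0,0,-0.6],[0,0,0,0,-1],[0,0,0,0,-1],[0,0,0,0,-1],[0,0,0,0,-1],[0,0,0,0,-1],[0,0,0,0,-1],[0,0,0,0,-1],[0,0,0,0,-1]], "newtons": 40}}

```text
t: 18.77
position: [0.5916, -0.0183, 0.1592]
orientation: [1.802, 2.573, 0.001]
contact_force: [-1.3, 2.2, 4.3]
finger_gap: 0.0189
grip_force: 39.1
```

>>> {"name": "carry_out", "arguments": {"commands": [[0,0,0,0,-0.2],[0,0,0,0,0.1],[0,0,0,0,0.3],[0,0,0,0,0.3],[0,0,0,0,0.3],[0,0,0,0,0.3],[0,0,-0.6,0,0.3],[0,0,-0.7,0,0.3],[0,0,-0.8,0,0.3],[0,0,0,0,0.3],[0,0,0,0,0.3],[0,0,0,0,0.3]]}}

```text
t: 19.77
position: [0.591, -0.0189, 0.2423]
orientation: [-1.803, -2.572, 0.001]
contact_force: [-0.9, 0.2, -2.8]
finger_gap: 0.0578
grip_force: 9.3
```

```bash
python3 - <<'E'
from h import *
s=snapshot('wrist');save(s,'w12');find(s,['jar1','pliers'])
go(.5027,-.0835,.24,104.5)
E
```

```text
jar1 0.91 [ 0.493 -0.037 -0.004]
jar1 0.87 [ 0.599 -0.069 -0.   ]
jar1 0.83 [ 0.609 -0.216 -0.004]
jar1 0.62 [ 0.511 -0.217  0.004]
pliers 0.68 [ 0.582 -0.     0.125]
pliers 0.65 [ 0.51  -0.216  0.004]
pos [ 0.5907 -0.0188  0.2415] yaw 110.0 gap 0.0572 9.3 F [ 0.1 -0.8 -0.6] t 19.9
roll 0.8 shift [-1.02 -2.53  0.04]
```

```bash
python3 - <<'E'
from h import *
for i in range(2):
  for c in ['side','wrist']:
    s=snapshot(c);print(c);find(s,['pliers','plier_grip'],.2)
st=state();print(st['position'])
# image cue: pivot/jaw mask in wrist for hover images w8(C),w10(D),w11,w12
for n in ['w5','w8','w10','w11','w12']:
    g=cv2.imread(f'pics/{n}.png')[100:290,270:380].astype(int)
    sat=g.max(2)-g.min(2);m=((sat<14)&(g.mean(2)>60)&(g.mean(2)<190)).astype(np.uint8)
    k,l,stt,cen=cv2.connectedComponentsWithStats(m);i=1+np.argmax(stt[1:,4]);print(n,stt[i],cen[i])
s=snapshot('wrist');m=rect(s,.60,-.069,.066)
cv2.imwrite('pics/rA.png',m)
m=silhouettes(s,'pliers');print([(round(d['p'],2),d['pixels'].sum(),np.round(np.argwhere(d['pixels']).mean(0)),np.argwhere(d['pixels']).min(0)) for d in m[:2]])
E
```

```text
side
pliers 0.78 [ 0.58  -0.004  0.126]
pliers 0.42 [ 0.445 -0.389  0.001]
plier_grip 0.68 [ 0.592 -0.014  0.254]
wrist
pliers 0.98 [ 0.579 -0.     0.129]
plier_grip 0.71 [ 0.556 -0.132 -0.001]
side
plier_grip 0.57 [ 0.591 -0.016  0.255]
wrist
pliers 0.85 [0.579 0.    0.125]
[ 0.59146334 -0.01858092  0.2430747 ]
w5 [  20   72   69   84 2460] [ 54.16097561 126.7195122 ]
w8 [  18   75   73   64 2508] [ 54.03827751 107.79066986]
w10 [  19   91   70   49 1888] [ 52.97510593 116.41525424]
w11 [  19   65   72   77 2582] [ 54.83191325 105.09450039]
w12 [  18   69   73   61 2414] [53.18061309 99.84009942]
[(0.81, np.int64(6295), array([238., 324.]), array([169, 259])), (0.48, np.int64(436), array([172., 243.]), array([128, 226]))]
```

```bash
python3 - <<'E'
import cv2,numpy as np
a=cv2.imread('pics/w12.png')[40:300,140:500]
cv2.imwrite('pics/w12c.png',cv2.resize(a,(800,578),interpolation=cv2.INTER_CUBIC))
E
```

```text
(no output)
```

View pics/w12c.png

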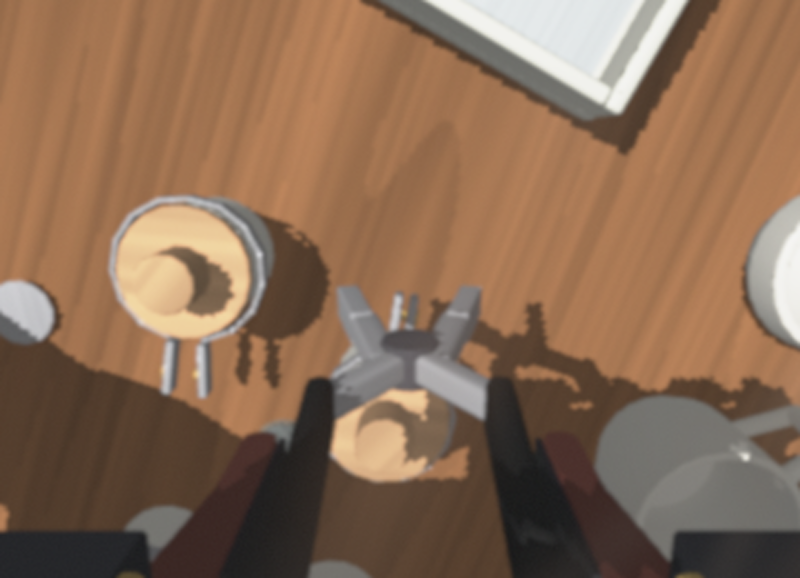

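```bash
python3 -c "
from h import *
go(.5073,-.1009,.24,104.5)"
```

```text
pos [ 0.5914 -0.0186  0.2431] yaw 110.0 gap 0.0571 9.4 F [-0.2 -0.3 -1.3] t 20.6
roll 0.8 shift [-1.47 -2.55  0.08]
```

>>> {"name": "carry_out", "arguments": {"commands": [[0,0,0,0.8,0.3],[-0.29,-0.51,0,0,0.3],[-0.29,-0.51,0,0,0.3],[-0.29,-0.51,0,0,0.3],[-0.3,-0.51,0,0,0.3],[-0.3,-0.51,0,0,0.3],[0,0,0,0,0.3],[0,0,0,0,0.3],[0,0,0,0,0.3],[0,0,0,0,0.3]]}}

```text
t: 21.45
position: [0.5081, -0.1, 0.2432]
orientation: [1.922, 2.485, 0.001]
contact_force: [-0.1, 0.3, -0.8]
finger_gap: 0.0575
grip_force: 9.3
```

```bash
python3 - <<'E'
from h import *
go(.5073,-.1009,.158,104.5)
for c in ['side','wrist']:
    s=snapshot(c);find(s,['jar1','pliers','plier_grip']);
# ears of B: rectified at z=.066, bright/gray low-sat components
im=rect(s,.491,-.037,.066);cv2.imwrite('pics/rB.png',im);save(s,'w13')
print('tool axis px',px(s,[.5,-.09,.06]))
for d in silhouettes(s,'clip1'):
    p=np.argwhere(d['pixels']);print(round(d['p'],2),len(p),p.min(0),p.max(0))
E
```

```text
pos [ 0.5081 -0.1     0.2432] yaw 104.5 gap 0.0575 9.3 F [-0.1  0.3 -0.8] t 21.4
roll 0.01 shift [-0.02 -0.02  2.13]
jar1 0.89 [ 0.598 -0.076  0.001]
jar1 0.73 [ 0.612 -0.215  0.001]
jar1 0.69 [ 0.514 -0.216 -0.   ]
jar1 0.67 [ 0.489 -0.034 -0.002]
pliers 0.65 [ 0.5   -0.083  0.127]
plier_grip 0.85 [ 0.513 -0.099  0.255]
plier_grip 0.32 [ 0.445 -0.393  0.009]
jar1 0.84 [ 0.593 -0.068  0.004]
jar1 0.83 [ 0.491 -0.038  0.   ]
jar1 0.8 [ 0.51  -0.215  0.004]
jar1 0.76 [ 0.61  -0.217 -0.004]
pliers 0.83 [ 0.502 -0.082  0.128]
pliers 0.32 [ 0.762 -0.201 -0.004]
tool axis px [319.94611132 167.49545078]
0.88 478 [115 384] [199 425]
0.71 255 [244 289] [258 342]
0.62 412 [ 77 325] [172 359]
0.54 6477 [169 259] [310 390]
```

>>> {"name": "carry_out", "arguments": {"commands": [[0,0,0.5,0,0.3],[0,0,0.5,0,0.3],[0,0,0.5,0,0.3],[0,0,0.4,0,0.3],[0,0,0.25,0,0.3],[0,0,0,0,0.3],[0,0,0,0,0.3],[0,0,0,0,0.3]]}}

```text
t: 22.57
position: [0.5078, -0.101, 0.1579]
orientation: [1.923, 2.483, 0.001]
contact_force: [-0.3, 0.1, -0.4]
finger_gap: 0.0572
grip_force: 9.4
```

```bash
python3 - <<'E'
from h import *
go(.5073,-.1009,.158,104.5)
s=snapshot('wrist');save(s,'w14');find(s,['jar1','pliers'])
im=s['color'][60:290,210:450,::-1];cv2.imwrite('pics/w14c.png',cv2.resize(im,(600,575),interpolation=cv2.INTER_CUBIC))
E
```

```text
pos [ 0.5078 -0.101   0.1579] yaw 104.5 gap 0.0572 9.4 F [-0.3  0.1 -0.4] t 22.6
roll -0.0 shift [ 0.01 -0.01 -0.  ]
jar1 0.95 [ 0.491 -0.038 -0.002]
jar1 0.73 [ 0.6   -0.069  0.001]
jar1 0.69 [ 0.61  -0.218 -0.006]
jar1 0.65 [ 0.512 -0.214  0.002]
jar1 0.64 [ 0.349 -0.124 -0.005]
pliers 0.88 [ 0.499 -0.084  0.042]
```

View pics/w14c.png

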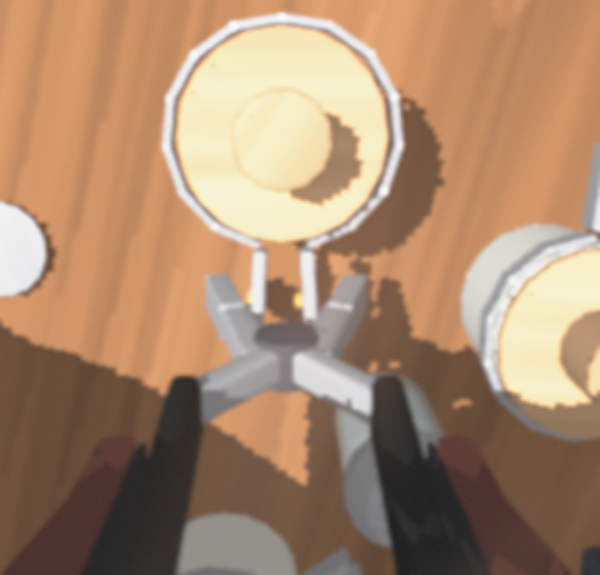

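Ears of B (columns about 259 and 308) lie between the jaws (about 220 and 355), centred; squeeze.

>>> {"name": "carry_out", "arguments": {"commands": [[0,0,0,0,-0.3],[0,0,0,0,-0.6],[0,0,0,0,-1],[0,0,0,0,-1],[0,0,0,0,-1],[0,0,0,0,-1],[0,0,0,0,-1],[0,0,0,0,-1],[0,0,0,0,-1],[0,0,0,0,-1]], "newtons": 40}}

```text
t: 23.55
position: [0.5089, -0.102, 0.1584]
orientation: [1.922, 2.48, 0.001]
contact_force: [0.9, -2.7, 7.3]
finger_gap: 0.0186
grip_force: 39.5
```

>>> {"name": "carry_out", "arguments": {"commands": [[0,0,0,0,-0.2],[0,0,0,0,0.1],[0,0,0,0,0.3],[0,0,0,0,0.3],[0,0,0,0,0.3],[0,0,0,0,0.3],[0,0,-0.6,0,0.3],[0,0,-0.7,0,0.3],[0,0,-0.8,0,0.3],[0,0,-0.8,0,0.3],[0,0,0,0,0.3],[0,0,0,0,0.3]]}}

```text
t: 24.55
position: [0.5082, -0.101, 0.2744]
orientation: [1.922, 2.481, 0.002]
contact_force: [-0.5, 0.5, -2.7]
finger_gap: 0.0572
grip_force: 9.3
```

```bash
python3 - <<'E'
from h import *
s=snapshot('wrist');save(s,'w15');find(s,['jar1','pliers','plier_grip'])
# ear gap test: bright metallic profile in rect, B, D: cut across ears at r=52mm
for nm,cx,cy,yaw in [('B',.491,-.037,-75.5),('A',.598,-.070,112),('D',.610,-.217,-114),('C',.511,-.214,44)]:
    a=np.radians(yaw);row=[]
    for r in (.046,.052,.057):
        v=[]
        for t in np.arange(-.018,.0181,.0015):
            u=px(s,[cx+r*np.cos(a)-t*np.sin(a),cy+r*np.sin(a)+t*np.cos(a),.066])
            if 0<=u[0]<639 and 0<=u[1]<399:
                c=cv2.getRectSubPix(s['color'],(1,1),tuple(map(float,u)))[0,0].astype(int);v.append(int(c.max()-c.min()))
        print(nm,r,v)
s=snapshot('side');find(s,['pliers','plier_grip']);go(.4447,-.388,.28,2.6)
E
```

```text
jar1 0.96 [ 0.49  -0.036  0.001]
jar1 0.86 [ 0.508 -0.213  0.004]
jar1 0.78 [ 0.613 -0.215 -0.003]
jar1 0.62 [ 0.598 -0.069  0.001]
jar1 0.56 [ 0.348 -0.128 -0.005]
pliers 0.71 [ 0.501 -0.088  0.158]
pliers 0.54 [ 0.784  0.062 -0.003]
B 0.046 [105, 109, 109, 108, 108, 108, 104, 67, 10, 1, 32, 88, 50, 4, 5, 52, 102, 108, 108, 103, 76, 56, 55, 54, 54]
B 0.052 [109, 108, 109, 108, 108, 106, 100, 65, 12, 2, 27, 73, 41, 2, 5, 47, 100, 108, 108, 100, 75, 55, 54, 55, 55]
B 0.057 [108, 108, 108, 107, 107, 105, 103, 90, 63, 52, 70, 92, 73, 47, 56, 85, 106, 107, 108, 107, 95, 76, 62, 58, 70]
A 0.046 [97, 83, 69, 30, 2, 2, 16, 26, 7, 2, 2, 7, 45, 84, 97, 98, 100, 102, 104, 105, 105, 104, 103, 102, 102]
A 0.052 [106, 96, 40, 1, 2, 1, 7, 7, 2, 3, 3, 31, 77, 98, 99, 101, 103, 105, 105, 103, 103, 101, 100, 99, 98]
A 0.057 [106, 104, 78, 49, 40, 40, 36, 14, 2, 4, 20, 67, 96, 100, 101, 103, 104, 103, 101, 101, 100, 99, 98, 97, 95]
D 0.046 [98, 92, 83, 85, 90, 63, 16, 1, 13, 32, 19, 2, 3, 21, 62, 66, 45, 20, 9, 4, 4, 4, 5, 4, 5]
D 0.052 [100, 90, 58, 22, 4, 3, 3, 2, 3, 2, 2, 2, 1, 1, 0, 2, 3, 4, 3, 4, 4, 6, 7, 9, 8]
D 0.057 [99, 100, 100, 95, 78, 46, 15, 3, 2, 2, 2, 1, 2, 1, 1, 1, 0, 1, 1, 1, 2, 4, 4, 4, 3]
C 0.046 [40, 42, 43, 42, 43, 44, 44, 46, 47, 47, 46, 43, 29, 11, 3, 3, 5, 5, 4, 4, 4, 7, 21, 37, 42]
C 0.052 [42, 41, 40, 40, 41, 42, 42, 42, 42, 43, 45, 45, 39, 21, 6, 3, 12, 20, 11, 4, 4, 4, 14, 33, 43]
C 0.057 [45, 44, 43, 43, 42, 41, 40, 40, 41, 41, 42, 41, 38, 21, 7, 2, 2, 2, 3, 4, 3, 3, 8, 23, 40]
pliers 0.65 [ 0.499 -0.09   0.157]
pliers 0.42 [ 0.448 -0.389  0.006]
plier_grip 0.85 [ 0.505 -0.102  0.28 ]
pos [ 0.5069 -0.101   0.2719] yaw 104.5 gap 0.0572 9.3 F [ 0.9  0.3 -2.2] t 24.9
roll 14.82 shift [-1.88  7.1  -0.2 ]
```

>>> {"name": "carry_out", "arguments": {"commands": [[0,0,0,0.95,0.3],[0,0,0,0.95,0.3],[0,0,0,0.95,0.3],[0,0,0,0.95,0.3],[0,0,0,0.95,0.3],[0,0,0,0.95,0.3],[0,0,0,0.95,0.3],[0,0,0,0.95,0.3],[0,0,0,0.95,0.3],[0,0,0,0.95,0.3],[0,0,0,0.95,0.3],[0,0,0,0.95,0.3]]}}

```text
t: 25.9
position: [0.5071, -0.1009, 0.2724]
orientation: [-3.062, -0.7, 0.002]
contact_force: [0.8, 0.4, -1.6]
finger_gap: 0.0575
grip_force: 9.3
```

>>> {"name": "carry_out", "arguments": {"commands": [[0,0,0,0.9,0.3],[0,0,0,0.9,0.3],[0,0,0,0.85,0.3],[0,0,0,0.77,0.3],[-0.23,0.86,0,0,0.3],[-0.23,0.86,0,0,0.3],[-0.23,0.86,0,0,0.3],[-0.23,0.86,0,0,0.3],[-0.23,0.86,0,0,0.3],[-0.23,0.86,0,0,0.3],[-0.23,0.86,0,0,0.3],[-0.23,0.86,0,0,0.3]]}}

```text
t: 26.9
position: [0.4455, -0.3808, 0.2724]
orientation: [-3.14, -0.071, 0.001]
contact_force: [0.7, -0.0, -0.9]
finger_gap: 0.0572
grip_force: 9.3
```

>>> {"name": "carry_out", "arguments": {"commands": [[0,0,0,0,0.3],[0,0,0,0,0.3],[0,0,0,0,0.3],[0,0,0,0,0.3]]}}

```text
t: 27.23
position: [0.4469, -0.3777, 0.2727]
orientation: [-3.14, -0.074, 0.0]
contact_force: [-0.2, -0.2, -2.3]
finger_gap: 0.0575
grip_force: 9.3
```

```bash
python3 - <<'E'
from h import *
go(.434,-.390,.225,2.6)
for c in ['wrist','side','wrist']:
    s=snapshot(c);print(c);find(s,['pliers','plier_grip','slot','block'])
save(s,'w16')
E
```

```text
pos [ 0.4469 -0.3777  0.2727] yaw 2.7 gap 0.0575 9.3 F [-0.2 -0.2 -2.3] t 27.2
roll 0.01 shift [-0.34  0.29  1.19]
wrist
pliers 0.73 [ 0.457 -0.374  0.153]
slot 0.85 [ 0.445 -0.39   0.005]
slot 0.67 [ 0.596 -0.068  0.003]
block 0.79 [ 0.443 -0.39  -0.002]
side
pliers 0.73 [ 0.458 -0.373  0.155]
plier_grip 0.52 [ 0.442 -0.377  0.284]
slot 0.58 [ 0.447 -0.39   0.006]
block 0.88 [ 0.444 -0.393 -0.001]
block 0.68 [0.561 0.261 0.022]
wrist
pliers 0.93 [ 0.461 -0.376  0.157]
block 0.78 [ 0.446 -0.392  0.   ]
```

>>> {"name": "carry_out", "arguments": {"commands": [[-0.29,0.33,0,0,0.3],[0,0,0.5,0,0.3],[0,0,0.5,0,0.3],[0,0,0.5,0,0.3],[0,0,0.5,0,0.3],[0,0,0.3,0,0.3],[0,0,0.3,0,0.3],[0,0,0,0,0.3],[0,0,0,0,0.3],[0,0,0,0,0.3]]}}

```text
t: 28.82
position: [0.4358, -0.3934, 0.17]
orientation: [3.14, 0.071, 0.002]
contact_force: [-0.0, 1.0, -1.2]
finger_gap: 0.057
grip_force: 9.3
```

```bash
python3 - <<'E'
from h import *
go(.436,-.3915,.122,2.6)
for c in ['wrist','side']:
    s=snapshot(c);print(c);find(s,['pliers','plier_grip'])
E
```

```text
pos [ 0.4358 -0.3934  0.17  ] yaw 2.6 gap 0.057 9.3 F [-0.   1.  -1.2] t 28.8
roll -0.0 shift [ 0.01 -0.05  1.2 ]
wrist
pliers 0.81 [ 0.447 -0.391  0.054]
side
pliers 0.81 [ 0.445 -0.392  0.05 ]
pliers 0.65 [0.411 0.283 0.091]
pliers 0.58 [ 0.253  0.357 -0.001]
pliers 0.37 [ 0.766 -0.205  0.005]
plier_grip 0.84 [ 0.431 -0.397  0.181]
```

>>> {"name": "carry_out", "arguments": {"commands": [[0,0,0.3,0,0.3],[0,0,0.3,0,0.3],[0,0,0.3,0,0.3],[0.1,0,0.15,0,0.3],[0,0,0.05,0,0.3],[0,0,0,0,0.3],[0,0,0,0,0.3],[0,0,0,0,0.3]]}}

```text
t: 29.78
position: [0.4395, -0.393, 0.1254]
orientation: [3.14, 0.071, 0.001]
contact_force: [0.0, -0.2, -0.7]
finger_gap: 0.0575
grip_force: 9.3
```

```bash
python3 - <<'E'
from h import *
go(.436,-.3915,.122,2.6)
for c in ['wrist','side']:
    s=snapshot(c);print(c);find(s,['pliers','plier_grip'])
E
```

```text
pos [ 0.4395 -0.393   0.1254] yaw 2.6 gap 0.0575 9.3 F [ 0.  -0.2 -0.7] t 29.8
roll -0.0 shift [-0.09 -0.04  0.09]
wrist
pliers 0.91 [ 0.454 -0.389  0.01 ]
side
pliers 0.45 [ 0.451 -0.389  0.004]
pliers 0.42 [0.784 0.064 0.004]
plier_grip 0.48 [ 0.434 -0.396  0.138]
```

>>> {"name": "carry_out", "arguments": {"commands": [[0,0,0.08,0,0.3],[0,0,0,0,0.5],[0,0,0,0,0.7],[0,0,0,0,1],[0,0,0,0,1],[0,0,0,0,1],[0,0,0,0,1],[0,0,-0.5,0,1],[0,0,-1,0,1],[0,0,-1,0,1],[0,0,-1,0,1],[0,0,-1,0,1]]}}

```text
t: 31.08
position: [0.4389, -0.3925, 0.304]
orientation: [3.141, 0.071, 0.0]
contact_force: [0.6, -0.6, -0.8]
finger_gap: 0.0882
grip_force: 0.0
```

```bash
python3 - <<'E'
from h import *
for c in ['wrist','side','top']:
    s=snapshot(c);print(c);find(s,['pliers','plier_grip','jar1','tub','dial'])
go(.488,-.145,.3,0)
E
```

```text
wrist
pliers 0.79 [ 0.455 -0.391  0.004]
plier_grip 0.66 [ 0.492 -0.035 -0.004]
jar1 0.88 [ 0.489 -0.038 -0.001]
jar1 0.83 [ 0.612 -0.216 -0.005]
jar1 0.81 [ 0.598 -0.069  0.002]
jar1 0.6 [ 0.51  -0.213  0.003]
side
pliers 0.65 [0.413 0.28  0.092]
pliers 0.52 [ 0.454 -0.395  0.004]
plier_grip 0.78 [ 0.42  -0.39   0.128]
jar1 0.94 [ 0.511 -0.215 -0.003]
jar1 0.84 [ 0.609 -0.216  0.001]
jar1 0.82 [ 0.601 -0.073 -0.   ]
jar1 0.6 [ 0.488 -0.034  0.001]
tub 0.59 [0.562 0.259 0.023]
dial 0.86 [0.409 0.279 0.089]
dial 0.73 [ 0.487 -0.033  0.   ]
top
pliers 0.65 [ 0.454 -0.389  0.006]
plier_grip 0.63 [ 0.42  -0.391  0.123]
jar1 0.91 [ 0.51  -0.213  0.002]
jar1 0.91 [ 0.488 -0.033  0.002]
jar1 0.82 [ 0.608 -0.213  0.   ]
jar1 0.67 [ 0.599 -0.07  -0.001]
tub 0.66 [0.554 0.26  0.02 ]
dial 0.52 [0.413 0.284 0.096]
pos [ 0.4393 -0.3927  0.3018] yaw 2.6 gap 0.0878 0.0 F [-0.6  0.3  0.1] t 32.0
roll 0.37 shift [ 1.22 -6.19  0.04]
```

>>> {"name": "carry_out", "arguments": {"commands": [[0,0,0,-1,1],[0,0,0,-1,1],[0,0,0,-1,1],[0,0,0,-1,1],[0,0,0,-1,1],[0,0,0,-1,1],[0,0,0,-1,0.5],[0,0,0,-1,0.5],[0,0,0,-1,0.5],[0,0,0,-1,0.5],[0,0,0,-1,0.5],[0,0,0,-1,0.5]], "newtons": 30}}

```text
t: 32.98
position: [0.4392, -0.3928, 0.3019]
orientation: [2.308, 2.131, -0.0]
contact_force: [0.4, 0.0, -0.8]
finger_gap: 0.0659
grip_force: 0.0
```

>>> {"name": "carry_out", "arguments": {"commands": [[0,0,0,-0.72,0.5],[0.81,0.4,0.2,0,0.5],[0.81,0.4,0.2,0,0.5],[0.81,0.4,0.2,0,0.5],[0.81,0.4,0.2,0,0.5],[0.81,0.4,0.2,0,0.5],[0.81,0.4,0.2,0,0.5],[0.81,0.4,0.2,0,0.5],[0.81,0.4,0.2,0,0.5],[0.81,0.4,0.2,0,0.5],[0.81,0.4,0.2,0,0.5],[0,0,0,0,0.5]]}}

```text
t: 33.98
position: [0.6004, -0.0596, 0.2205]
orientation: [-2.208, -2.23, -0.005]
contact_force: [-0.1, 0.2, -0.0]
finger_gap: 0.0657
grip_force: 0.0
```

>>> {"name": "carry_out", "arguments": {"commands": [[0,0,0,0,0.5],[0,0,0,0,0.5],[0,0,0,0,0.5]]}}

```text
t: 34.23
position: [0.5988, -0.0706, 0.222]
orientation: [2.223, 2.219, -0.001]
contact_force: [-0.3, -0.1, -0.2]
finger_gap: 0.0661
grip_force: 0.0
```

```bash
python3 - <<'E'
from h import *
go(.599,-.070,.077,90)
s=snapshot('wrist');find(s,['jar1']);s=snapshot('top');find(s,['jar1'])
E
```

```text
pos [ 0.5988 -0.0706  0.222 ] yaw 89.9 gap 0.0661 0.0 F [-0.3 -0.1 -0.2] t 34.2
roll -0.01 shift [0.01 0.01 3.63]
jar1 0.97 [ 0.594 -0.069  0.   ]
jar1 0.77 [ 0.49  -0.038 -0.001]
jar1 0.63 [ 0.614 -0.215 -0.003]
jar1 0.59 [ 0.508 -0.213  0.002]
jar1 0.89 [ 0.487 -0.031  0.002]
jar1 0.58 [ 0.6   -0.07   0.003]
jar1 0.53 [ 0.611 -0.216 -0.   ]
jar1 0.37 [0.415 0.285 0.093]
```

Good. Down, grip, lift.

>>> {"name": "carry_out", "arguments": {"commands": [[0,0,0.8,0,0.5],[0,0,0.8,0,0.5],[0,0,0.8,0,0.5],[0,0,0.7,0,0.5],[0,0,0.5,0,0.5],[0,0,0,0,0.5],[0,0,0,0,0.5],[0,0,0,0,-1],[0,0,0,0,-1],[0,0,0,0,-1],[0,0,0,0,-1],[0,0,0,0,-1]], "newtons": 30}}

```text
t: 35.43
position: [0.5995, -0.0688, 0.0787]
orientation: [2.22, 2.221, 0.001]
contact_force: [0.6, -0.2, -0.8]
finger_gap: 0.036
grip_force: 0.0
```

>>> {"name": "carry_out", "arguments": {"commands": [[0,0,0,0,-1],[0,0,0,0,-1],[0,0,-0.4,0,-1],[0,0,-0.7,0,-1],[0,0,-0.9,0,-1],[0,0,-0.9,0,-1],[0,0,-0.9,0,-1],[0,0,0,0,-1],[0,0,0,0,-1],[0,0,0,0,-1]]}}

```text
t: 36.27
position: [0.5982, -0.0689, 0.2286]
orientation: [-2.22, -2.221, 0.002]
contact_force: [0.0, -1.1, -3.6]
finger_gap: 0.0255
grip_force: 30.0
```

```bash
python3 - <<'E'
from h import *
go(.5955,.183,.23,90)
s=snapshot('side');find(s,['jar1','tub'])
E
```

```text
pos [ 0.5982 -0.0689  0.2286] yaw 90.0 gap 0.0255 30.0 F [ 0.  -1.1 -3.6] t 36.3
roll 0.0 shift [ 6.3  -0.07 -0.03]
jar1 0.94 [ 0.598 -0.075  0.15 ]
jar1 0.83 [ 0.611 -0.213  0.004]
jar1 0.66 [ 0.49  -0.033 -0.003]
jar1 0.61 [ 0.513 -0.214 -0.003]
tub 0.59 [0.559 0.26  0.026]
```

>>> {"name": "carry_out", "arguments": {"commands": [[0.5,-0.07,0,0,-1],[0.8,0,0,0,-1],[0.9,0,0,0,-1],[0.9,0,0,0,-1],[0.9,0,0,0,-1],[0.9,0,0,0,-1],[0.8,0,0,0,-1],[0.6,0,0,0,-1],[0,0,0,0,-1],[0,0,0,0,-1],[0,0,0,0,-1],[0,0,0,0,-1]]}}

```text
t: 37.42
position: [0.5962, 0.1816, 0.2289]
orientation: [2.223, 2.22, -0.003]
contact_force: [0.3, -0.4, -3.2]
finger_gap: 0.0256
grip_force: 30.0
```

>>> {"name": "carry_out", "arguments": {"commands": [[0,0,0.6,0,-1],[0,0,0.7,0,-1],[0,0,0.7,0,-1],[0,0,0.6,0,-1],[0,0,0.3,0,-1],[0,0,0.2,0,-1],[0,0,0.1,0,-1],[0,0,0,0,-1],[0,0,0,0,-1]]}}

```text
t: 38.17
position: [0.5968, 0.1835, 0.103]
orientation: [2.221, 2.221, 0.002]
contact_force: [0.8, 0.8, -3.7]
finger_gap: 0.0254
grip_force: 30.0
```

```bash
python3 - <<'E'
from h import *
go(.5955,.183,.0985,90)
for c in ['side','top']:
    s=snapshot(c);find(s,['jar1','tub','dial'])
E
```

```text
pos [0.5968 0.1835 0.103 ] yaw 90.0 gap 0.0254 30.0 F [ 0.8  0.8 -3.7] t 38.2
roll 0.0 shift [-0.01 -0.03  0.11]
jar1 0.95 [ 0.488 -0.036  0.001]
jar1 0.83 [ 0.613 -0.215 -0.001]
jar1 0.76 [ 0.512 -0.217 -0.003]
jar1 0.56 [0.596 0.179 0.027]
tub 0.76 [0.558 0.26  0.024]
dial 0.54 [0.41  0.282 0.089]
jar1 0.91 [ 0.608 -0.218  0.002]
jar1 0.82 [ 0.486 -0.03   0.   ]
jar1 0.8 [ 0.51  -0.216  0.003]
tub 0.64 [0.557 0.259 0.022]
dial 0.54 [0.412 0.281 0.093]
```

>>> {"name": "carry_out", "arguments": {"commands": [[0,0,0.1,0,-1],[0,0,0,0,-1],[0,0,0,0,-1],[0,0,0,0,0.3],[0,0,0,0,0.3],[0,0,0,0,0.3],[0,0,0,0,0.3],[0,0,-0.5,0,0.4],[0,0,-0.9,0,0.5],[0,0,-0.9,0,0.5],[0,0,-0.9,0,0.5]]}}

```text
t: 39.48
position: [0.5958, 0.1833, 0.2272]
orientation: [-2.22, -2.222, 0.001]
contact_force: [0.5, 1.0, 0.3]
finger_gap: 0.0659
grip_force: 0.0
```

>>> {"name": "carry_out", "arguments": {"commands": [[-0.68,-0.34,0,0,0.5],[-0.68,-0.34,0,0,0.5],[-0.68,-0.34,0,0,0.5],[-0.68,-0.34,0,0,0.5],[-0.68,-0.34,0,0,0.5],[-0.68,-0.34,0,0,0.5],[-0.68,-0.34,0,0,0.5],[-0.68,-0.34,0,0,0.5],[0,0,0,0,0.5],[0,0,0,0,0.5],[0,0,0,0,0.5],[0,0,0,0,0.5]]}}

```text
t: 40.48
position: [0.488, -0.0331, 0.226]
orientation: [2.219, 2.224, 0.001]
contact_force: [0.1, 0.2, -0.2]
finger_gap: 0.0658
grip_force: 0.0
```

```bash
python3 - <<'E'
from h import *
go(.489,-.034,.077,90)
for c in ['wrist','side','top']:
    s=snapshot(c);find(s,['jar1'])
E
```

```text
pos [ 0.488  -0.0331  0.226 ] yaw 90.1 gap 0.0658 0.0 F [ 0.1  0.2 -0.2] t 40.5
roll 0.02 shift [-0.02  0.03  3.73]
jar1 0.97 [ 0.51  -0.213  0.007]
jar1 0.77 [ 0.491 -0.034 -0.001]
jar1 0.96 [0.596 0.178 0.02 ]
jar1 0.9 [ 0.51  -0.216 -0.004]
jar1 0.79 [ 0.61  -0.215 -0.001]
jar1 0.57 [ 0.488 -0.036 -0.002]
jar1 0.96 [0.598 0.182 0.02 ]
jar1 0.79 [ 0.609 -0.212  0.   ]
jar1 0.74 [ 0.511 -0.215  0.001]
```

>>> {"name": "carry_out", "arguments": {"commands": [[0,0,0.8,0,0.5],[0,0,0.8,0,0.5],[0,0,0.8,0,0.5],[0,0,0.8,0,0.5],[0,0,0.5,0,0.5],[0,0,0,0,0.5],[0,0,0,0,0.5],[0,0,0,0,-1],[0,0,0,0,-1],[0,0,0,0,-1],[0,0,0,0,-1],[0,0,0,0,-1]], "newtons": 30}}

```text
t: 41.78
position: [0.4879, -0.0345, 0.0786]
orientation: [2.22, 2.221, 0.001]
contact_force: [-0.7, 0.4, 0.0]
finger_gap: 0.036
grip_force: 0.0
```

>>> {"name": "carry_out", "arguments": {"commands": [[0,0,0,0,-1],[0,0,0,0,-1],[0,0,-0.4,0,-1],[0,0,-0.7,0,-1],[0,0,-0.9,0,-1],[0,0,-0.9,0,-1],[0,0,-0.9,0,-1],[0,0,0,0,-1],[0,0,0,0,-1],[0,0,0,0,-1]]}}

```text
t: 42.62
position: [0.4865, -0.0346, 0.2287]
orientation: [-2.22, -2.221, 0.002]
contact_force: [1.0, -0.3, -4.2]
finger_gap: 0.0252
grip_force: 30.0
```

>>> {"name": "carry_out", "arguments": {"commands": [[0.4,0,0,0,-1],[0.7,0.08,0,0,-1],[0.9,0.08,0,0,-1],[0.9,0.08,0,0,-1],[0.9,0.08,0,0,-1],[0.9,0.08,0,0,-1],[0.9,0.08,0,0,-1],[0.9,0.08,0,0,-1],[0.9,0.08,0,0,-1],[0.9,0.1,0,0,-1],[0.6,0.1,0,0,-1],[0.35,0,0,0,-1]]}}

```text
t: 43.62
position: [0.5192, 0.3388, 0.2267]
orientation: [-2.215, -2.224, 0.005]
contact_force: [0.3, -1.1, -2.5]
finger_gap: 0.0253
grip_force: 30.0
```

>>> {"name": "carry_out", "arguments": {"commands": [[0,0,0,0,-1],[0,0,0,0,-1],[0,0,0,0,-1],[0,0,0,0,-1]]}}

```text
t: 43.95
position: [0.5211, 0.3335, 0.2292]
orientation: [2.222, 2.219, -0.003]
contact_force: [0.7, 0.0, -2.9]
finger_gap: 0.0253
grip_force: 30.0
```

```bash
python3 - <<'E'
from h import *
go(.5185,.337,.098,90)
for c in ['side','top']:
    s=snapshot(c);find(s,['jar1'])
E
```

```text
pos [0.5211 0.3335 0.2292] yaw 89.9 gap 0.0253 30.0 F [ 0.7  0.  -2.9] t 44.0
roll -0.01 shift [ 0.09 -0.07  3.28]
jar1 0.9 [0.521 0.332 0.148]
jar1 0.71 [ 0.515 -0.215 -0.004]
jar1 0.67 [0.597 0.178 0.022]
jar1 0.67 [ 0.609 -0.213 -0.001]
jar1 0.42 [0.559 0.26  0.024]
jar1 0.85 [ 0.512 -0.215  0.   ]
jar1 0.73 [0.595 0.181 0.022]
jar1 0.66 [ 0.609 -0.216  0.   ]
```

>>> {"name": "carry_out", "arguments": {"commands": [[0.09,-0.07,0.6,0,-1],[0,0,0.7,0,-1],[0,0,0.7,0,-1],[0,0,0.6,0,-1],[0,0,0.3,0,-1],[0,0,0.2,0,-1],[0,0,0.1,0,-1],[0,0,0.05,0,-1],[0,0,0,0,-1],[0,0,0,0,-1]]}}

```text
t: 44.98
position: [0.5186, 0.3398, 0.101]
orientation: [2.221, 2.222, 0.003]
contact_force: [0.2, 0.2, -2.8]
finger_gap: 0.0255
grip_force: 30.0
```

>>> {"name": "carry_out", "arguments": {"commands": [[0,0,0.03,0,-1],[0,0,0,0,-1],[0,0,0,0,0.3],[0,0,0,0,0.3],[0,0,0,0,0.3],[0,0,0,0,0.3],[0,0,-0.5,0,0.4],[0,0,-0.9,0,0.5],[0,0,-0.9,0,0.5],[0,0,-0.9,0,0.5]]}}

```text
t: 45.82
position: [0.5176, 0.3392, 0.2281]
orientation: [-2.22, -2.222, 0.001]
contact_force: [1.1, 0.3, -0.5]
finger_gap: 0.0657
grip_force: 0.0
```

>>> {"name": "carry_out", "arguments": {"commands": [[-0.86,0.14,0,0,0.5],[-0.86,0.14,0,0,0.5],[-0.86,0.14,0,0,0.5],[-0.86,0.14,0,0,0.5],[-0.86,0.14,0,0,0.5],[-0.86,0.14,0,0,0.5],[-0.86,0.14,0,0,0.5],[-0.86,0.14,0,0,0.5],[-0.86,0.14,0,0,0.5],[-0.86,0.14,0,0,0.5],[-0.86,0.14,0,0,0.5],[-0.86,0.14,0,0,0.5]]}}

```text
t: 46.82
position: [0.5855, -0.0752, 0.227]
orientation: [2.22, 2.222, 0.0]
contact_force: [1.0, 0.2, 0.6]
finger_gap: 0.0658
grip_force: 0.0
```

>>> {"name": "carry_out", "arguments": {"commands": [[-0.86,0.14,0,0,0.5],[-0.86,0.14,0,0,0.5],[-0.86,0.14,0,0,0.5],[-0.86,0.14,0,0,0.5],[0,0,0,0,0.5],[0,0,0,0,0.5],[0,0,0,0,0.5],[0,0,0,0,0.5],[0,0,0,0,0.5]]}}

```text
t: 47.57
position: [0.6082, -0.2093, 0.227]
orientation: [2.218, 2.225, 0.001]
contact_force: [0.3, -0.4, -0.2]
finger_gap: 0.0658
grip_force: 0.0
```

```bash
python3 - <<'E'
from h import *
go(.610,-.215,.077,90)
for c in ['wrist','side','top']:
    s=snapshot(c);find(s,['jar1'])
E
```

```text
pos [ 0.6082 -0.2093  0.227 ] yaw 90.2 gap 0.0658 0.0 F [ 0.3 -0.4 -0.2] t 47.6
roll 0.02 shift [-0.14  0.05  3.75]
jar1 0.66 [ 0.511 -0.216  0.001]
jar1 0.36 [ 0.761 -0.199 -0.001]
jar1 0.9 [ 0.611 -0.212 -0.002]
jar1 0.87 [0.598 0.178 0.02 ]
jar1 0.85 [ 0.511 -0.214  0.001]
jar1 0.82 [0.521 0.34  0.018]
jar1 0.93 [0.519 0.342 0.017]
jar1 0.88 [0.593 0.183 0.021]
jar1 0.62 [ 0.512 -0.216 -0.001]
jar1 0.49 [ 0.607 -0.214  0.001]
```

>>> {"name": "carry_out", "arguments": {"commands": [[-0.14,0.05,0.8,0,0.5],[0,0,0.8,0,0.5],[0,0,0.8,0,0.5],[0,0,0.8,0,0.5],[0,0,0.5,0,0.5],[0,0,0,0,0.5],[0,0,0,0,0.5],[0,0,0,0,-1],[0,0,0,0,-1],[0,0,0,0,-1],[0,0,0,0,-1],[0,0,0,0,-1]], "newtons": 30}}

```text
t: 48.87
position: [0.6103, -0.2169, 0.0796]
orientation: [2.22, 2.221, 0.001]
contact_force: [1.1, 0.2, -0.4]
finger_gap: 0.0363
grip_force: 0.0
```

>>> {"name": "carry_out", "arguments": {"commands": [[0,0,0,0,-1],[0,0,0,0,-1],[0,0,-0.4,0,-1],[0,0,-0.7,0,-1],[0,0,-0.9,0,-1],[0,0,-0.9,0,-1],[0,0,-0.9,0,-1],[0,0,-0.2,0,-1],[0,0,0,0,-1],[0,0,0,0,-1]]}}

```text
t: 49.7
position: [0.6092, -0.2167, 0.2373]
orientation: [-2.22, -2.221, 0.002]
contact_force: [-0.4, -0.3, -3.8]
finger_gap: 0.0252
grip_force: 29.9
```

>>> {"name": "carry_out", "arguments": {"commands": [[0.4,0,0,0,-1],[0.7,0,0,0,-1],[0.9,0,0,0,-1],[0.9,0,0,0,-1],[0.9,0,0,0,-1],[0.9,0,0,0,-1],[0.9,0,0,0,-1],[0.9,0,0,0,-1],[0.9,0,0,0,-1],[0.9,0,0,0,-1],[0.9,0,0,0,-1],[0.9,0,0,0,-1]]}}

```text
t: 50.7
position: [0.6078, 0.1891, 0.2356]
orientation: [-2.219, -2.221, 0.006]
contact_force: [0.4, 0.1, -3.0]
finger_gap: 0.0254
grip_force: 29.9
```

>>> {"name": "carry_out", "arguments": {"commands": [[0.9,0,0,0,-1],[0.9,0,0,0,-1],[0.8,0.1,0,0,-1],[0.6,0.1,0,0,-1],[0.2,0,0,0,-1],[0,0,0,0,-1],[0,0,0,0,-1],[0,0,0,0,-1],[0,0,0,0,-1],[0,0,0,0,-1]]}}

```text
t: 51.53
position: [0.6181, 0.3214, 0.2386]
orientation: [2.223, 2.219, -0.001]
contact_force: [0.8, 0.3, -3.9]
finger_gap: 0.0254
grip_force: 29.9
```

```bash
python3 - <<'E'
from h import *
go(.6173,.3214,.098,90)
for c in ['side','top']:
    s=snapshot(c);find(s,['jar1'])
E
```

```text
pos [0.6181 0.3214 0.2386] yaw 89.9 gap 0.0254 29.9 F [ 0.8  0.3 -3.9] t 51.5
roll -0.01 shift [-0.   -0.02  3.52]
jar1 0.96 [ 0.512 -0.215 -0.002]
jar1 0.77 [0.616 0.325 0.161]
jar1 0.72 [0.595 0.181 0.019]
jar1 0.7 [0.517 0.338 0.017]
jar1 0.7 [ 0.513 -0.214 -0.001]
jar1 0.57 [0.52  0.341 0.019]
```

>>> {"name": "carry_out", "arguments": {"commands": [[0,0,0.6,0,-1],[0,0,0.8,0,-1],[0,0,0.8,0,-1],[0,0,0.6,0,-1],[0,0,0.3,0,-1],[0,0,0.2,0,-1],[0,0,0.13,0,-1],[0,0,0.05,0,-1],[0,0,0,0,-1],[0,0,0,0,-1]]}}

```text
t: 52.57
position: [0.6183, 0.3238, 0.1009]
orientation: [2.221, 2.222, 0.003]
contact_force: [0.1, 0.6, -3.3]
finger_gap: 0.0253
grip_force: 29.9
```

>>> {"name": "carry_out", "arguments": {"commands": [[0,0,0.03,0,-1],[0,0,0,0,-1],[0,0,0,0,0.3],[0,0,0,0,0.3],[0,0,0,0,0.3],[0,0,0,0,0.3],[0,0,-0.5,0,0.4],[0,0,-0.9,0,0.5],[0,0,-0.9,0,0.5],[0,0,-0.9,0,0.5]]}}

```text
t: 53.4
position: [0.6172, 0.3233, 0.2276]
orientation: [-2.22, -2.222, 0.001]
contact_force: [0.9, 0.9, -0.1]
finger_gap: 0.0659
grip_force: 0.0
```

>>> {"name": "carry_out", "arguments": {"commands": [[-0.84,-0.16,0,0,0.5],[-0.84,-0.16,0,0,0.5],[-0.84,-0.16,0,0,0.5],[-0.84,-0.16,0,0,0.5],[-0.84,-0.16,0,0,0.5],[-0.84,-0.16,0,0,0.5],[-0.84,-0.16,0,0,0.5],[-0.84,-0.16,0,0,0.5],[-0.84,-0.16,0,0,0.5],[-0.84,-0.16,0,0,0.5],[-0.84,-0.16,0,0,0.5],[-0.84,-0.16,0,0,0.5]]}}

```text
t: 54.4
position: [0.5406, -0.0815, 0.2267]
orientation: [2.22, 2.222, 0.001]
contact_force: [0.0, 0.6, -0.3]
finger_gap: 0.0656
grip_force: 0.0
```

>>> {"name": "carry_out", "arguments": {"commands": [[-0.84,-0.16,0,0,0.5],[-0.84,-0.16,0,0,0.5],[-0.84,-0.18,0,0,0.5],[-0.84,-0.2,0,0,0.5],[0,0,0,0,0.5],[0,0,0,0,0.5],[0,0,0,0,0.5],[0,0,0,0,0.5],[0,0,0,0,0.5]]}}

```text
t: 55.15
position: [0.5137, -0.2126, 0.2265]
orientation: [2.218, 2.225, 0.001]
contact_force: [-0.5, -0.6, 0.6]
finger_gap: 0.0659
grip_force: 0.0
```

```bash
python3 - <<'E'
from h import *
go(.512,-.2145,.077,90)
for c in ['wrist','side','top']:
    s=snapshot(c);find(s,['jar1'])
E
```

```text
pos [ 0.5137 -0.2126  0.2265] yaw 90.2 gap 0.0659 0.0 F [-0.5 -0.6  0.6] t 55.1
roll 0.03 shift [-0.05 -0.04  3.74]
jar1 0.82 [ 0.511 -0.216  0.002]
jar1 0.96 [0.616 0.326 0.02 ]
jar1 0.88 [ 0.509 -0.215 -0.001]
jar1 0.73 [0.597 0.178 0.02 ]
jar1 0.71 [0.523 0.338 0.016]
jar1 0.61 [ 0.443 -0.392 -0.006]
jar1 0.9 [0.613 0.325 0.021]
jar1 0.87 [ 0.513 -0.216  0.001]
jar1 0.6 [0.518 0.34  0.022]
jar1 0.55 [0.595 0.183 0.02 ]
```

>>> {"name": "carry_out", "arguments": {"commands": [[-0.05,-0.04,0.8,0,0.5],[0,0,0.8,0,0.5],[0,0,0.8,0,0.5],[0,0,0.8,0,0.5],[0,0,0.5,0,0.5],[0,0,0,0,0.5],[0,0,0,0,0.5],[0,0,0,0,-1],[0,0,0,0,-1],[0,0,0,0,-1],[0,0,0,0,-1],[0,0,0,0,-1]], "newtons": 30}}

```text
t: 56.45
position: [0.512, -0.2166, 0.0791]
orientation: [2.22, 2.221, 0.001]
contact_force: [-0.2, 0.1, 0.1]
finger_gap: 0.0361
grip_force: 0.0
```

>>> {"name": "carry_out", "arguments": {"commands": [[0,0,0,0,-1],[0,0,0,0,-1],[0,0,-0.4,0,-1],[0,0,-0.7,0,-1],[0,0,-0.9,0,-1],[0,0,-0.9,0,-1],[0,0,-0.9,0,-1],[0,0,-0.2,0,-1],[0,0,0,0,-1],[0,0,0,0,-1]]}}

```text
t: 57.28
position: [0.5109, -0.2164, 0.2372]
orientation: [-2.221, -2.221, 0.001]
contact_force: [-0.2, -0.7, -3.2]
finger_gap: 0.0254
grip_force: 30.0
```

>>> {"name": "carry_out", "arguments": {"commands": [[0.4,0,0,0,-1],[0.7,-0.04,0,0,-1],[0.9,-0.04,0,0,-1],[0.9,-0.04,0,0,-1],[0.9,-0.04,0,0,-1],[0.9,-0.04,0,0,-1],[0.9,-0.04,0,0,-1],[0.9,-0.04,0,0,-1],[0.9,-0.04,0,0,-1],[0.9,-0.04,0,0,-1],[0.9,-0.04,0,0,-1],[0.8,0,0,0,-1]]}}

```text
t: 58.28
position: [0.4933, 0.1854, 0.2356]
orientation: [-2.218, -2.222, 0.005]
contact_force: [0.3, -0.0, -3.3]
finger_gap: 0.0254
grip_force: 30.0
```

>>> {"name": "carry_out", "arguments": {"commands": [[0.3,0,0,0,-1],[0,0,0,0,-1],[0,0,0,0,-1],[0,0,0,0,-1],[0,0,0,0,-1],[0,0,0,0,-1],[0,0,0,0,-1]]}}

```text
t: 58.87
position: [0.4955, 0.1945, 0.2381]
orientation: [2.223, 2.22, -0.001]
contact_force: [0.6, 0.3, -2.6]
finger_gap: 0.0253
grip_force: 30.0
```

```bash
python3 - <<'E'
from h import *
go(.4967,.1986,.099,90)
for c in ['side','top']:
    s=snapshot(c);find(s,['jar1'])
E
```

```text
pos [0.4955 0.1945 0.2381] yaw 89.9 gap 0.0253 30.0 F [ 0.6  0.3 -2.6] t 58.9
roll -0.01 shift [0.1  0.03 3.48]
jar1 0.81 [0.519 0.338 0.017]
jar1 0.72 [0.496 0.193 0.156]
jar1 0.72 [0.598 0.179 0.018]
jar1 0.72 [0.617 0.325 0.021]
jar1 0.59 [0.519 0.342 0.02 ]
jar1 0.58 [0.597 0.182 0.02 ]
```

>>> {"name": "carry_out", "arguments": {"commands": [[0.1,0.03,0.6,0,-1],[0,0,0.8,0,-1],[0,0,0.8,0,-1],[0,0,0.6,0,-1],[0,0,0.3,0,-1],[0,0,0.2,0,-1],[0,0,0.13,0,-1],[0,0,0.05,0,-1],[0,0,0,0,-1],[0,0,0,0,-1]]}}

```text
t: 59.9
position: [0.4972, 0.2, 0.1001]
orientation: [2.22, 2.221, 0.003]
contact_force: [-0.5, -0.1, -2.5]
finger_gap: 0.0252
grip_force: 30.0
```

>>> {"name": "carry_out", "arguments": {"commands": [[0,0,0.03,0,-1],[0,0,0,0,-1],[0,0,0,0,0.3],[0,0,0,0,0.3],[0,0,0,0,0.3],[0,0,0,0,0.3],[0,0,-0.5,0,0.4],[0,0,-0.9,0,0.5],[0,0,-0.9,0,0.5],[0,0,-0.9,0,0.5],[0,0,-0.9,0,0.5]]}}

```text
t: 60.82
position: [0.496, 0.1998, 0.2637]
orientation: [-2.22, -2.223, -0.0]
contact_force: [0.7, 0.6, -0.1]
finger_gap: 0.0654
grip_force: 0.0
```

>>> {"name": "carry_out", "arguments": {"commands": [[0.15,-0.54,0,0,0.5],[0.15,-0.54,0,0,0.5],[0.15,-0.54,0,0,0.5],[0.15,-0.54,0,0,0.5],[0,0,0,0,0.5],[0,0,0,0,0.5],[0,0,0,0,0.5],[0,0,0,0,0.5]]}}

```text
t: 61.48
position: [0.411, 0.2232, 0.2618]
orientation: [-2.222, -2.221, -0.0]
contact_force: [0.3, -0.7, 0.6]
finger_gap: 0.0655
grip_force: 0.0
```

```bash
python3 - <<'E'
from h import *
go(.411,.282,.2,90)
for c in ['side','top','wrist']:
    s=snapshot(c);print(c);find(s,['jar1','dial','tub'])
save(s,'w20')
# rect view, deck plane (tick marks) and dial top
d1=rect(s,.411,.282,.075,.045,400);d2=rect(s,.411,.282,.101,.045,400)
cv2.imwrite('pics/dial.png',np.hstack([d1,d2]))
E
```

```text
pos [0.411  0.2232 0.2618] yaw 90.0 gap 0.0655 0.0 F [ 0.3 -0.7  0.6] t 61.5
roll -0.0 shift [1.47 0.   1.55]
side
jar1 0.89 [0.516 0.339 0.019]
jar1 0.81 [0.498 0.2   0.017]
jar1 0.73 [0.598 0.18  0.021]
jar1 0.67 [0.617 0.329 0.019]
dial 0.61 [0.412 0.284 0.093]
tub 0.58 [0.559 0.259 0.021]
top
jar1 0.85 [0.498 0.201 0.02 ]
jar1 0.69 [0.597 0.183 0.021]
tub 0.71 [0.617 0.325 0.018]
wrist
jar1 0.85 [0.52  0.337 0.016]
jar1 0.75 [0.619 0.324 0.017]
jar1 0.67 [0.595 0.178 0.022]
jar1 0.66 [0.496 0.201 0.024]
dial 0.8 [0.411 0.28  0.091]
tub 0.81 [0.559 0.263 0.019]
```

View pics/dial.png

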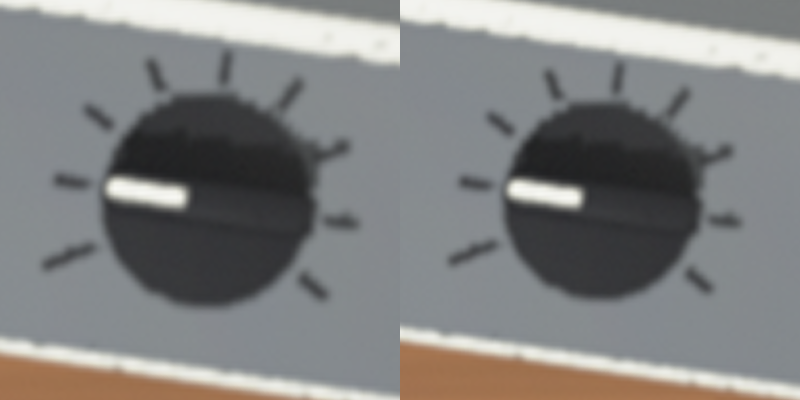

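```bash
python3 - <<'E'
from h import *
print(state()['joint_positions'])
go(.411,.281,.18,261.5)
E
```

```text
[ 0.09765134  0.17967858 -0.78369981  1.86938105  0.13876488  1.1479149
 -0.73449149]
pos [0.4101 0.2236 0.2618] yaw 90.0 gap 0.0663 0.0 F [-0.5  0.1  0.8] t 62.1
roll -24.94 shift [-1.42  0.19  2.05]
```

>>> {"name": "carry_out", "arguments": {"commands": [[0.48,0.01,0.3,-1,0],[0,0,0,-1,0],[0,0,0,-1,0],[0,0,0,-1,0],[0,0,0,-1,0],[0,0,0,-1,0],[0,0,0,-1,0],[0,0,0,-1,0],[0,0,0,-1,0],[0,0,0,-1,0],[0,0,0,-1,0],[0,0,0,-1,0]]}}

```text
t: 63.08
position: [0.4105, 0.2428, 0.2499]
orientation: [0.195, 3.135, -0.0]
contact_force: [-0.0, 0.1, -0.5]
finger_gap: 0.0438
grip_force: 0.0
```

>>> {"name": "carry_out", "arguments": {"commands": [[0,0,0,-1,0],[0,0,0,-1,0],[0,0,0,-1,0],[0,0,0,-1,0],[0,0,0,-1,0],[0,0,0,-1,0],[0,0,0,-1,0],[0,0,0,-1,0],[0,0,0,-1,0],[0,0,0,-1,0],[0,0,0,-1,0],[0,0,0,-1,0]]}}

```text
t: 64.08
position: [0.4106, 0.2427, 0.2498]
orientation: [-1.92, 2.486, -0.0]
contact_force: [-0.6, 0.0, 0.5]
finger_gap: 0.0438
grip_force: 0.0
```

>>> {"name": "carry_out", "arguments": {"commands": [[0,0,0,-0.94,0],[0,0,0,0,0],[0,0,0,0,0],[0,0,0,0,0]]}}

```text
t: 64.42
position: [0.4104, 0.2428, 0.2498]
orientation: [2.046, -2.384, -0.0]
contact_force: [-0.6, -0.4, 0.1]
finger_gap: 0.0436
grip_force: 0.0
```

```bash
python3 - <<'E'
from h import *
print(state()['joint_positions'])
go(.411,.281,.080,261.5)
s=snapshot('side');find(s,['dial'])
go(.411,.281,.080,261.5)
E
```

```text
[ 0.44627047  0.46097703 -1.39892351  1.84992646  0.48083285  1.24526285
  1.89113664]
pos [0.4104 0.2428 0.2498] yaw -98.7 gap 0.0436 0.0 F [-0.6 -0.4  0.1] t 64.4
roll -0.03 shift [-0.95  0.13  4.25]
dial 0.83 [0.409 0.283 0.091]
pos [0.4105 0.2428 0.2499] yaw -98.6 gap 0.0438 0.0 F [-0.2 -0.4  0.2] t 64.5
roll -0.02 shift [-0.95  0.13  4.25]
```

>>> {"name": "carry_out", "arguments": {"commands": [[-0.48,0.06,0,0,0],[-0.48,0.06,0,0,0],[0,0,0.8,0,0],[0,0,0.8,0,0],[0,0,0.8,0,0],[0,0,0.6,0,0],[0,0,0,0,0],[0,0,0,0,0],[0,0,0,0,0]]}}

```text
t: 65.27
position: [0.4118, 0.2824, 0.1313]
orientation: [-2.049, 2.379, 0.0]
contact_force: [0.2, 0.6, 0.9]
finger_gap: 0.0441
grip_force: 0.0
```

```bash
python3 - <<'E'
from h import *
print(state()['joint_positions'])
go(.411,.281,.080,261.5)
E
```

```text
[ 0.197879    0.60664784 -1.20579848  1.94614812  0.65839643  1.0567269
  1.69302512]
pos [0.4118 0.2824 0.1313] yaw -98.5 gap 0.0441 0.0 F [0.2 0.6 0.9] t 65.3
roll -0.0 shift [0.04 0.01 1.28]
```

>>> {"name": "carry_out", "arguments": {"commands": [[0.02,0,0.5,0,0],[0,0,0.5,0,0],[0,0,0.28,0,0],[0,0,0,0,0],[0,0,0,0,0],[0,0,0,0,-1],[0,0,0,0,-1],[0,0,0,0,-1],[0,0,0,0,-1],[0,0,0,0,-1],[0,0,0,0,-1],[0,0,0,0,-1]], "newtons": 30}}

```text
t: 66.27
position: [0.4111, 0.2808, 0.0788]
orientation: [2.051, -2.38, 0.0]
contact_force: [-1.6, -0.9, 3.0]
finger_gap: 0.01
grip_force: 30.0
```

```bash
python3 - <<'E'
from h import *
go(.411,.281,.080,111.5)
print(state()['torque'],state()['joint_positions'])
E
```

```text
pos [0.4111 0.2808 0.0788] yaw -98.5 gap 0.01 30.0 F [-1.6 -0.9  3. ] t 66.3
roll 21.82 shift [ 0.01 -0.   -0.03]
[-0.12593313  0.19181259  0.02230562] [ 0.14147945  0.66689295 -1.12974874  1.99344131  0.74354262  0.97278426
  1.62743529]
```

Grip on the bar is 10.0 mm. Turn five clicks clockwise (21.8 units).

>>> {"name": "carry_out", "arguments": {"commands": [[0,0,0,0.9,-1],[0,0,0,0.9,-1],[0,0,0,0.9,-1],[0,0,0,0.9,-1],[0,0,0,0.9,-1],[0,0,0,0.9,-1],[0,0,0,0.9,-1],[0,0,0,0.9,-1],[0,0,0,0.9,-1],[0,0,0,0.9,-1],[0,0,0,0.9,-1],[0,0,0,0.9,-1]]}}

```text
t: 67.27
position: [0.4111, 0.2808, 0.0788]
orientation: [-0.191, 3.136, -0.0]
contact_force: [-1.0, 0.1, 2.4]
finger_gap: 0.0096
grip_force: 30.0
```

```bash
python3 - <<'E'
from h import *
go(.411,.281,.080,111.5)
print(state()['torque'],state()['joint_positions'])
E
```

```text
pos [0.4111 0.2808 0.0788] yaw -173.0 gap 0.0096 30.0 F [-1.   0.1  2.4] t 67.3
roll 10.98 shift [ 0.01 -0.   -0.03]
[-0.04360069  0.14684983  0.01951297] [-0.04723939  0.51963742 -0.82982117  2.00328421  0.51503695  0.83919883
  0.52462069]
```

>>> {"name": "carry_out", "arguments": {"commands": [[0,0,0,0.92,-1],[0,0,0,0.92,-1],[0,0,0,0.92,-1],[0,0,0,0.92,-1],[0,0,0,0.92,-1],[0,0,0,0.92,-1],[0,0,0,0.92,-1],[0,0,0,0.92,-1],[0,0,0,0.92,-1],[0,0,0,0.92,-1],[0,0,0,0.92,-1],[0,0,0,0.86,-1]]}}

```text
t: 68.27
position: [0.4112, 0.2808, 0.0788]
orientation: [1.769, 2.596, -0.0]
contact_force: [-1.5, 0.1, 2.5]
finger_gap: 0.0097
grip_force: 30.0
```

>>> {"name": "carry_out", "arguments": {"commands": [[0,0,0,0,-1],[0,0,0,0,-1],[0,0,0,0,-1]]}}

```text
t: 68.52
position: [0.4112, 0.2808, 0.0788]
orientation: [1.757, 2.604, -0.0]
contact_force: [-0.6, -0.7, 6.1]
finger_gap: 0.01
grip_force: 30.0
```

```bash
python3 - <<'E'
from h import *
go(.411,.281,.080,111.5)
print(state()['torque'])
E
```

```text
pos [0.4112 0.2808 0.0788] yaw 112.0 gap 0.01 30.0 F [-0.6 -0.7  6.1] t 68.5
roll 0.07 shift [ 0.01 -0.   -0.03]
[-0.18917545  0.2911972  -0.00998484]
```

>>> {"name": "carry_out", "arguments": {"commands": [[0,0,0,0,0],[0,0,0,0,0],[0,0,0,0,0],[0,0,0,0,0],[0,0,-0.5,0,0],[0,0,-0.9,0,0],[0,0,-0.9,0,0],[0,0,-0.9,0,0],[0,0,-0.9,0,0],[-0.75,0,-0.3,0,0],[-0.75,0,0,0,0],[0,0,0,0,0]]}}

```text
t: 69.52
position: [0.4363, 0.2198, 0.2555]
orientation: [1.768, 2.593, -0.0]
contact_force: [0.3, -0.3, -0.2]
finger_gap: 0.0437
grip_force: 0.0
```

>>> {"name": "carry_out", "arguments": {"commands": [[0,0,0,0,0],[0,0,0,0,0],[0,0,0,0,0]]}}

```text
t: 69.77
position: [0.4328, 0.2259, 0.2543]
orientation: [-1.76, -2.602, 0.0]
contact_force: [0.2, 0.7, -0.4]
finger_gap: 0.0435
grip_force: 0.0
```

```bash
python3 - <<'E'
from h import *
s=snapshot('wrist');save(s,'w30');print(state()['position'])
im=rect(s,.411,.2812,.101,.03,300).astype(int)
m=((im.min(2)>170)).astype(np.uint8)
yy,xx=np.mgrid[:300,:300];m[((xx-150)**2+(yy-150)**2)>115**2]=0
k,l,st,c=cv2.connectedComponentsWithStats(m)
for i in range(1,k):
    if st[i,4]>60: 
        x,y=c[i];print(st[i],c[i],'yaw',np.degrees(np.arctan2(150-x,150-y)))
find(s,['jar1','dial'])
for c_ in ['side','top']:
    s=snapshot(c_);print(c_);find(s,['jar1','pliers','plier_grip','dial','shaker','mug','honey','spoon','sugar','eggcup'],.45)
E
```

```text
[0.43280751 0.22601491 0.25426149]
[ 179  107   80   40 1433] [217.9790649 126.482903 ] yaw -70.91713455084691
jar1 0.85 [0.594 0.179 0.022]
jar1 0.85 [0.618 0.326 0.015]
jar1 0.57 [0.498 0.202 0.022]
dial 0.8 [0.41  0.28  0.092]
dial 0.43 [0.559 0.262 0.017]
side
jar1 0.98 [0.618 0.327 0.021]
jar1 0.95 [0.497 0.204 0.019]
jar1 0.73 [0.519 0.337 0.018]
jar1 0.73 [0.412 0.28  0.089]
jar1 0.68 [0.597 0.18  0.021]
pliers 0.47 [ 0.452 -0.392  0.003]
dial 0.64 [0.41  0.283 0.089]
shaker 0.7 [ 0.555 -0.136  0.002]
honey 0.63 [ 0.763 -0.203  0.004]
spoon 0.61 [ 0.348 -0.137 -0.001]
sugar 0.5 [0.785 0.064 0.003]
eggcup 0.96 [ 0.251  0.361 -0.002]
top
jar1 0.69 [0.618 0.327 0.019]
jar1 0.55 [0.497 0.202 0.021]
pliers 0.49 [ 0.454 -0.39   0.003]
plier_grip 0.53 [ 0.421 -0.394  0.123]
shaker 0.73 [ 0.556 -0.131 -0.004]
shaker 0.63 [ 0.769 -0.205 -0.001]
mug 0.85 [ 0.753 -0.063  0.   ]
honey 0.66 [ 0.767 -0.205 -0.001]
spoon 0.72 [ 0.354 -0.129  0.003]
sugar 0.75 [0.783 0.066 0.   ]
eggcup 0.53 [0.255 0.358 0.004]
```

```bash
python3 - <<'E'
from h import *
s=snapshot('wrist')
for nm,cx,cy,yaw in [('A',.596,.181,112),('B',.519,.338,-75.5),('D',.617,.326,-114),('C',.497,.202,44)]:
    a=np.radians(yaw)
    for r in (.046,.053):
        P=[px(s,[cx+r*np.cos(a)-t*np.sin(a),cy+r*np.sin(a)+t*np.cos(a),.086]) for t in np.arange(-.018,.0181,.0015)]
        g=cv2.remap(s['color'],np.float32([[p[0] for p in P]]),np.float32([[p[1] for p in P]]),cv2.INTER_LINEAR)[0].astype(int)
        print(nm,r,np.round(P[0]),[int(v) for v in g.mean(1)])
E
```

```text
A 0.046 [472. 234.] [117, 116, 114, 114, 110, 100, 93, 97, 105, 102, 94, 89, 87, 93, 107, 113, 113, 114, 114, 115, 115, 115, 115, 114, 115]
A 0.053 [473. 227.] [115, 113, 106, 101, 96, 91, 95, 103, 99, 93, 87, 86, 91, 105, 112, 114, 114, 113, 113, 113, 113, 113, 115, 115, 114]
B 0.046 [426. 152.] [197, 197, 197, 198, 198, 186, 146, 135, 158, 188, 196, 173, 148, 160, 194, 194, 186, 189, 192, 201, 213, 221, 228, 229, 228]
B 0.053 [424. 159.] [194, 194, 194, 194, 194, 191, 162, 124, 134, 180, 191, 155, 125, 151, 190, 191, 189, 195, 195, 195, 195, 194, 193, 193, 194]
D 0.046 [489. 175.] [223, 200, 145, 120, 125, 130, 148, 185, 192, 156, 131, 160, 194, 199, 211, 221, 222, 221, 220, 220, 219, 218, 218, 219, 220]
D 0.053 [484. 180.] [218, 178, 126, 116, 126, 142, 168, 193, 180, 147, 145, 177, 198, 205, 219, 223, 222, 223, 221, 220, 220, 219, 218, 218, 218]
C 0.046 [422. 224.] [115, 114, 114, 114, 122, 142, 164, 202, 221, 219, 205, 193, 185, 187, 199, 180, 143, 146, 182, 198, 167, 135, 142, 179, 192]
C 0.053 [428. 221.] [116, 123, 166, 214, 227, 226, 216, 199, 192, 192, 193, 193, 189, 178, 190, 199, 165, 135, 163, 199, 192, 149, 135, 161, 187]
```

```bash
python3 -c "
from h import *
print(job_done())"
```

```text
the job is handed in; nothing more can be done
None
```

I handed the job in without getting a verdict back: my last camera checks show all four bands shut, all four jars standing in the tub, the dial at 6 hours, and the pliers back in their slot but leaning about 0.26 rad (limit 0.35).

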